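# Pack the craft caddy and lock its carry handle

## Robot

A 6-joint arm with a two-finger parallel gripper is mounted at the origin on the work surface. World frame = base frame: x ahead of the robot, y to its left, z up, the work surface at z = 0. Lengths are in m, angles in rad, forces in N, time in s.
With the tool pointing down it reaches from about 0.325 to 0.775 m from the base axis. Payload 9.3 kg.
Tool frame: the origin (TCP) lies between the finger pads; the fingertips stand 25 mm ahead of it and the grasp point (between the pads) lies 6 mm ahead of it; x points along the fingers, y is the direction in which the jaws open and shut, and the axes are right-handed (so a half turn about x gives the same grasp; the last joint's range is limited). The gripper opens to 85 mm and grips with 20 to 120 N. Pads are 22 mm wide; open, the fingers measure 114 mm over their backs; the gripper's body (76 mm by 85 mm) begins 54 mm behind the grasp point. The pads swing forward as they close: fully open they stand 13 mm farther back than shut.
Start: joints at [1.148, 0.259, 0.021, 1.334, 0, 1.418], TCP at [0.147, 0.53, 0.256] pointing down, gripper open.
Joint ranges: [-3.04, 3.04], [-0.91, 1.82], [-1.04, 1.36], [-1.92, 1.95], [-1.52, 1.45], [-3.14, 3.14]. Speed limits (rad/s): [2.22, 2.22, 2.79, 3.14, 3.14, 3.14].

## Interface

Orientations are given as a unit quaternion [x, y, z, w].
In Python, from workcell import manip, viewer, order gives the robot as it stands.
- The arm moves only by the tool send_rows, never from a script. Its argument "steps" is a list of rows, each a list of 2 entries, a list of its own where there are three numbers: the shift along the tool's x, y, z in cm, then the turn about the tool's x in rad. In form: [[[dx, dy, dz], twist], ...]. A call has 1 to 5 rows; each row is the pose to reach, as a shift and turn from the pose commanded when the call began, along the tool's axes at that moment; what a row does not reach only later rows make up. A row lasts 1/10 s, in which the tool goes at most 50 mm and 8.59 degrees, less where a joint would pass 70% of its speed; a pose out of reach is approached as far as the arm can. A call with a gripper value outside its range is refused whole. "fingers" is the opening, from 0 (shut) to 1 (fully open), set as the call begins (left out, the last holds). The fingers move at their own pace and stop on an object; "force" is the grip in N (left out, the last holds). Time passes only in rows, so rows that repeat a pose let the fingers close. It gives the time, the measured TCP pose, the force and the opening at its end, in the units of the state.
- manip.sense(): the state, without advancing time (a new reading comes with each control period).
- viewer.read_camera(name): name is "scene" or "side" or "wrist"; returns a dict with "pixels" (480x640x3 uint8, red, green, blue), "z_map" (480x640 float32, m along the optical axis (not along the pixel's ray), 0 where there is no reading), "mtx" (3x3 intrinsics, pixels), "k1" (the pictures are not rectified: a ray, as slopes to the right and down, at radius r is drawn at 1 + k1 r^2 times it, then the intrinsics apply), "extrinsics" (4x4, takes a point from world to camera coordinates). Camera axes: x right, y down, z forward; pixel columns grow to the right and rows downward; lengths in m; the calibration is good to about 2 mm. A picture is of the moment at which its call begins.
- order.job_done(): hands the job in, once; it reports no verdict.
Trained networks look in a picture, given as the dict that the camera call returned (one of the last four; its "shot" number tells which), for a name from the list of things; names that differ only in an ending like _2 or _b are one class to them, and where a whole thing is asked for, a point or a joint stands for the part that bears it (a point fixed in the world has none). Each returns a list of dicts, best first, with "confidence" (0 to 1); they miss things now and then, are a little off and sometimes report something else, mostly with a low value. They report only what shows in the picture. A call takes as long as a camera call. They do not tell look-alikes from the thing itself.
- viewer.search_frame(picture, target): "pixel" ([column, row] in pixels, amid what is visible of it).
- viewer.masks_of(picture, target): "pixels" (480x640 bool, what is visible of it) and "pixel" ([column, row] in pixels, amid what is visible of it).
The state is a dict: "time_s": time; "q": joint angles; "dq": joint speeds; "joint_torque": joint torques, N m; "tool_pos": TCP position; "tcp_rot": TCP orientation; "force": force on the tool from outside, world axes, zero at the start; "moment": the same for the moment, N m; "width": finger opening in m.
Only numpy, scipy, OpenCV 4.12 (cv2) and the standard library are available. Lean on these libraries where they do the work, as an engineer would, in place of code of your own. Each camera call takes 0.05 s, during which the arm holds its last target.

## Task

Pack the craft caddy for carrying: first fold its half-raised handle fully down, then lift every tape roll off its spindle and lay it flat in the bay on the side the handle folds to, and stand every squeeze bottle (the ones with nozzles) upright on the floor of the other bay. Only when all is loaded, swing the handle up until it snaps home upright and stays. Leave everything else on the table where it is.

Things in the scene. Friction and masses are not known exactly. Their poses are not given: they have to be found in the camera images.
- caddy: Grey open caddy, fixed, 180 (its x) by 260 (its y) mm, 50 mm high; origin: centre of its underside, z up. Floor 6 mm thick; walls and divider 5 mm thick, 50 mm high. The divider runs along y at x = 0: roll bay at x -85 to -2.5 mm (the side the handle folds to), bottle bay at x 2.5 to 85 mm, each 250 mm long inside.
- handle (a joint): Black U-shaped carry handle, hinged outside the caddy's end walls about the caddy's y axis; angle q in rad. 0: folded fully down, arms level, bar 150 mm to the caddy's -x side, 44 mm above the cloth. pi/2: upright, bar 194 mm high over the divider, on the end stop in its snap detent.
- handle_grip (a point): Middle of the grip bar, on its axis, at caddy x = -150 cos q, y = 0, z = 44 + 150 sin q mm. The bar runs along the caddy's y: black rubber grip 22 mm diameter, 120 mm long, 14 mm diameter beyond it; 284 mm over the arms. The round bar turns in a pinch from above.
- handle_hinge (a point): Middle of the hinge axis, 44 mm above the cloth. Friction of about 0.18 Nm holds the handle wherever it is left below 1 rad. From about 1.1 rad a sprung detent pushes back (up to about 1 Nm in all), from about 1.4 rad it pulls towards the upright stop; past about 1.45 rad the handle snaps home by itself and is held. Let go short of that, it stays out or creeps back.
- holder: Twin tape holder, fixed: dark wooden block 80 (its x) by 170 (its y) mm, 20 mm high, with two upright steel spindles, 28 mm diameter, at y = -45 and +45 mm, their tops 75 mm above the cloth. Origin: centre of the block's underside; z up.
- roll0: Roll of buff masking tape, a ring 60 mm outside, 38 mm bore, 34 mm high, about 80 g, origin at the centre of its underside, z along its axis. Starts flat on the holder's block over the spindle at holder y = -45 mm. May be absent.
- roll1: Roll of buff masking tape, a ring 60 mm outside, 38 mm bore, 34 mm high, about 80 g, origin at the centre of its underside, z along its axis. Starts flat on the holder's block over the spindle at holder y = +45 mm. May be absent.
- bottle0: White squeeze paint bottle standing on the cloth: straight body 50 mm diameter and 76 mm high, then a grey collar and short tapered nozzle to 106 mm in all; about 140 g, most of it in the bottom (little paint left). Origin: centre of its underside, z up to the nozzle. May be absent (all four are alike; 3 or 4 are there).
- bottle1: White squeeze paint bottle standing on the cloth: straight body 50 mm diameter and 76 mm high, then a grey collar and short tapered nozzle to 106 mm in all; about 140 g, most of it in the bottom (little paint left). Origin: centre of its underside, z up to the nozzle. May be absent (all four are alike; 3 or 4 are there).
- bottle2: White squeeze paint bottle standing on the cloth: straight body 50 mm diameter and 76 mm high, then a grey collar and short tapered nozzle to 106 mm in all; about 140 g, most of it in the bottom (little paint left). Origin: centre of its underside, z up to the nozzle. May be absent (all four are alike; 3 or 4 are there).
- bottle3: White squeeze paint bottle standing on the cloth: straight body 50 mm diameter and 76 mm high, then a grey collar and short tapered nozzle to 106 mm in all; about 140 g, most of it in the bottom (little paint left). Origin: centre of its underside, z up to the nozzle. May be absent (all four are alike; 3 or 4 are there).
- panel_a: Bare metal relief picture panel 100 x 130 x 4 mm lying on the cloth; origin at the centre of its underside. Bystander: leave it.
- glue_pot: Squat white glue jar with a flat grey lid, 60 mm diameter, 75 mm high (no nozzle); origin at the centre of its underside. Bystander: leave it.
- water_cup: White ceramic cup, 76 mm wide, 90 mm high; origin at the centre of its underside. Bystander: leave it.
- glue_stick: Standing black glue stick, 28 mm diameter, 90 mm high; origin at the centre of its underside. Bystander: leave it.
Mind the look-alikes: they are no part of the job. What is shaped like the bottle2 but purple is not meant.

How it is judged:
On the way, in this order (a step that is already met when the one before it is completed fails the run):
1. the handle is folded fully down (value of joint handle below 0.1 rad), for 0.2 s.
2. all rolls and bottles lie or stand in their bays, the handle still folded down (x of bottle0 in the frame of caddy between 0.005 and 0.085 m and y of bottle0 in the frame of caddy between -0.125 and 0.125 m and z of each of bottle0, bottle1, bottle2, bottle3, roll0, roll1 in the frame of caddy below 0.016 m and angle between each of bottle0, bottle1, bottle2, bottle3, roll0, roll1's own z axis and vertical below 0.2 rad and x of bottle1 in the frame of caddy between 0.005 and 0.085 m and y of bottle1 in the frame of caddy between -0.125 and 0.125 m and x of bottle2 in the frame of caddy between 0.005 and 0.085 m and y of bottle2 in the frame of caddy between -0.125 and 0.125 m and x of bottle3 in the frame of caddy between 0.005 and 0.085 m and y of bottle3 in the frame of caddy between -0.125 and 0.125 m and x of roll0 in the frame of caddy between -0.085 and -0.005 m and y of roll0 in the frame of caddy between -0.125 and 0.125 m and x of roll1 in the frame of caddy between -0.085 and -0.005 m and y of roll1 in the frame of caddy between -0.125 and 0.125 m and value of joint handle below 0.3 rad), for 0.2 s.
3. the handle is home in its upright detent (value of joint handle above 1.53 rad), for 0.2 s.
At the end, for the whole second after the job is handed in: Handle within 0.04 rad of its upright stop; every roll present flat in the roll bay and every bottle present upright in the bottle bay, on the floor (within 10 mm) and within 0.2 rad of upright, at rest (x of bottle0 in the frame of caddy between 0.005 and 0.085 m and y of bottle0 in the frame of caddy between -0.125 and 0.125 m and z of each of bottle0, bottle1, bottle2, bottle3, roll0, roll1 in the frame of caddy below 0.016 m and angle between each of bottle0, bottle1, bottle2, bottle3, roll0, roll1's own z axis and vertical below 0.2 rad and x of bottle1 in the frame of caddy between 0.005 and 0.085 m and y of bottle1 in the frame of caddy between -0.125 and 0.125 m and x of bottle2 in the frame of caddy between 0.005 and 0.085 m and y of bottle2 in the frame of caddy between -0.125 and 0.125 m and x of bottle3 in the frame of caddy between 0.005 and 0.085 m and y of bottle3 in the frame of caddy between -0.125 and 0.125 m and x of roll0 in the frame of caddy between -0.085 and -0.005 m and y of roll0 in the frame of caddy between -0.125 and 0.125 m and x of roll1 in the frame of caddy between -0.085 and -0.005 m and y of roll1 in the frame of caddy between -0.125 and 0.125 m and linear speed of each of bottle0, bottle1, bottle2, bottle3, roll0, roll1 below 0.03 m/s and value of joint handle above 1.53 rad); the robot touches nothing.
It fails at once if a bystander is moved more than 60 mm (distance of any of panel_a, glue_pot, water_cup, glue_stick from where it was at the start of the episode above 0.06 m).
Of roll0, roll1 only 1 to 2 are there at a start; the rules pass over those that are not, and their reading is None.
Of bottle0, bottle1, bottle2, bottle3 only 3 to 4 are there at a start; the rules pass over those that are not, and their reading is None.
At some moment in a run one of bottle0, bottle1, bottle2, bottle3, roll0, roll1 may be knocked a few centimetres aside while the robot is not near it.
It also fails if it takes over 210 s, if anything falls off the work surface, if the arm or the gripper's body presses on something with over 40 N, if the wrist force passes 120 N, or if a joint passes its speed limit or range.

## Working session

There is one attempt and no reset: what is moved stays moved. The work goes in short steps, Python scripts to look and compute and a tool call to move; the robot and the scene stay as the last step left them, time stands still between calls to the robot, and variables do not carry over. Pictures are saved under pics/ and viewed, and the job is handed in when it is done.

Besides the shell and the picture viewer there is one more tool, called after "Request:" by a JSON object that holds its "method" and its "body". send_rows: Moves the arm, as the interface text tells. Its arguments: {"type":"object","properties":{"steps":{"type":"array","items":{"type":"array"}},"fingers":{"type":"number"},"force":{"type":"number"}},"required":["steps"]}

```bash
ls; mkdir -p pics; cat > h.py <<'E'
import numpy as np,cv2,json
from workcell import manip,viewer,order
def save(p,name,crop=None,scale=1):
    im=p["pixels"][:,:,::-1].copy()
    if crop: im=im[crop[1]:crop[3],crop[0]:crop[2]]
    if scale!=1: im=cv2.resize(im,None,fx=scale,fy=scale,interpolation=cv2.INTER_CUBIC)
    cv2.imwrite('pics/'+name,im)
def cloud(p):
    K=np.array(p["mtx"]);k1=p["k1"];T=np.array(p["extrinsics"])
    v,u=np.mgrid[0:480,0:640].astype(float)
    dist=np.array([k1,0,0,0,0.])
    pts=np.stack([u.ravel(),v.ravel()],1)[:,None]
    n=cv2.undistortPoints(pts,K,dist)[:,0]
    z=p["z_map"].ravel()
    c=np.stack([n[:,0]*z,n[:,1]*z,z],1)
    w=(c-T[:3,3])@T[:3,:3]
    w[z==0]=np.nan
    return w.reshape(480,640,3)
def proj(p,X):
    T=np.array(p["extrinsics"]);X=np.atleast_2d(X)
    r,_=cv2.Rodrigues(T[:3,:3])
    return cv2.projectPoints(X.astype(float),r,T[:3,3],np.array(p["mtx"]),np.array([p["k1"],0,0,0,0.]))[0][:,0]
E
python3 - <<'E'
from h import *
print(manip.sense())
for n in ["scene","side","wrist"]:
    p=viewer.read_camera(n); save(p,n+'0.png')
    print(n,p["k1"],np.round(np.linalg.inv(p["extrinsics"]),3)[:3].tolist())
E
```

```text
pics
{'time_s': 0.0, 'q': array([ 1.14841728e+00,  2.59170869e-01,  2.07541145e-02,  1.33369502e+00,
       -5.70344691e-06,  1.41818804e+00]), 'dq': array([ 5.29541856e-04, -5.55549287e-04, -3.98538189e-05,  2.41724606e-03,
       -3.08190467e-05, -9.22766676e-04]), 'joint_torque': array([-1.40746004e-03, -5.55643380e+01,  3.44524920e+01,  1.39880308e-02,
       -1.53630135e-04,  1.42332200e-05]), 'tool_pos': array([0.14648675, 0.52987235, 0.25567472]), 'tcp_rot': array([ 0.09464282,  0.70081374, -0.09553595,  0.70055386]), 'force': array([0.18072771, 0.40731642, 0.24216471]), 'moment': array([-0.01931158, -0.03790629, -0.01053122]), 'width': 0.0853176288452192}
scene -0.04056004680725244 [[0.737, 0.548, -0.396, 0.95], [0.676, -0.594, 0.436, -0.417], [0.004, -0.589, -0.808, 0.836]]
side -0.05104471012116193 [[0.779, -0.35, 0.52, -0.034], [-0.627, -0.422, 0.655, -0.76], [-0.009, -0.836, -0.548, 0.703]]
wrist -0.032940626053868514 [[0.268, 0.928, 0.26, 0.081], [0.964, -0.258, -0.073, 0.549], [-0.0, 0.27, -0.963, 0.373]]
```

View pics/scene0.png

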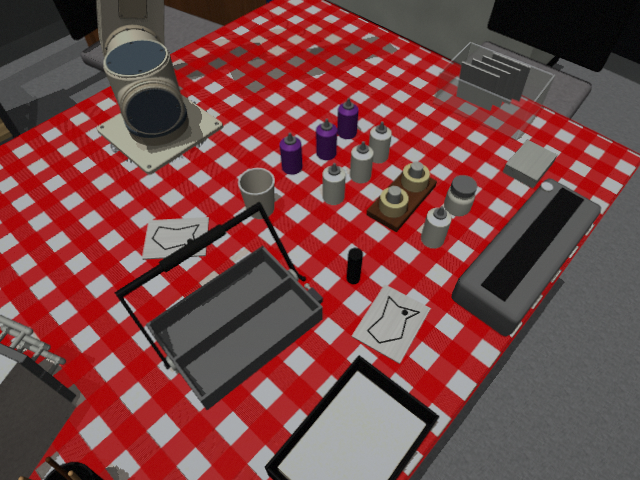

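View pics/side0.png

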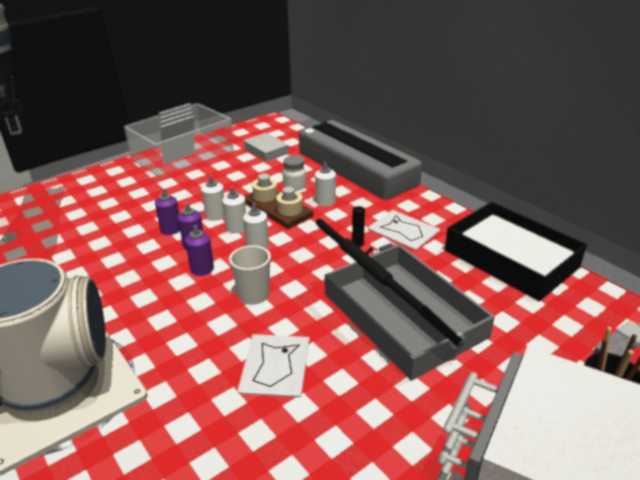

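View pics/wrist0.png

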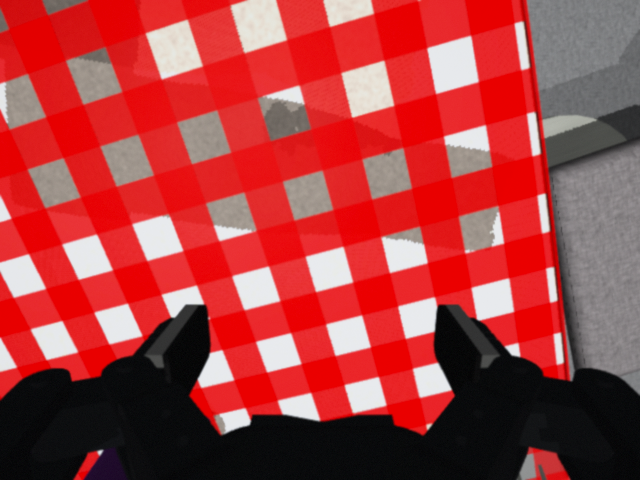

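```bash
cat > look.py <<'E'
from h import *
for n in ["scene","side"]:
    p=viewer.read_camera(n); W=cloud(p)
    for t in ["caddy","handle","holder","roll0","bottle0","panel_a","glue_pot","water_cup","glue_stick"]:
        for m in viewer.masks_of(p,t):
            if m["confidence"]<0.3: continue
            q=W[m["pixels"]]; q=q[~np.isnan(q[:,0])]
            if len(q)<10: continue
            top=q[q[:,2]>np.percentile(q[:,2],98)-0.008]
            print(n,t,round(m["confidence"],2),np.round(m["pixel"]).tolist(),len(q),"lo",np.percentile(q,2,axis=0).round(3),"hi",np.percentile(q,98,axis=0).round(3),"topmean",top.mean(0).round(3), p["pixels"][m["pixels"]].mean(0).round())
    np.savez(n+'.npz',W=W,px=p["pixels"])
E
python3 look.py
```

```text
scene caddy 0.66 [229.0, 316.0] 17778 lo [ 0.461 -0.363  0.002] hi [ 0.659 -0.09   0.171] topmean [ 0.473 -0.228  0.168] [65. 64. 63.]
scene handle 0.91 [191.0, 254.0] 2241 lo [ 0.456 -0.367  0.057] hi [ 0.564 -0.085  0.173] topmean [ 0.472 -0.228  0.169] [24. 19. 18.]
scene holder 0.9 [398.0, 197.0] 1350 lo [0.56  0.139 0.005] hi [0.641 0.301 0.076] topmean [0.598 0.22  0.074] [73. 55. 42.]
scene holder 0.56 [257.0, 188.0] 1170 lo [ 0.348 -0.04   0.011] hi [0.417 0.028 0.091] topmean [ 0.384 -0.007  0.088] [94. 92. 85.]
scene roll0 0.97 [391.0, 207.0] 560 lo [0.568 0.15  0.019] hi [0.631 0.219 0.057] topmean [0.606 0.174 0.054] [115. 106.  77.]
scene roll0 0.56 [413.0, 181.0] 436 lo [0.567 0.241 0.025] hi [0.622 0.29  0.056] topmean [0.597 0.261 0.053] [114. 106.  76.]
scene bottle0 0.92 [348.0, 124.0] 677 lo [0.343 0.284 0.005] hi [0.385 0.322 0.096] topmean [0.363 0.307 0.094] [55. 27. 66.]
scene bottle0 0.9 [362.0, 163.0] 803 lo [0.461 0.194 0.001] hi [0.504 0.248 0.096] topmean [0.481 0.217 0.093] [104. 101.  96.]
scene bottle0 0.78 [436.0, 223.0] 908 lo [0.688 0.158 0.004] hi [
[... 2745 characters left out ...]
 [0.477 0.215 0.097] [157. 152. 143.]
side bottle0 0.66 [257.0, 226.0] 826 lo [0.452 0.101 0.011] hi [0.495 0.134 0.095] topmean [0.475 0.123 0.093] [156. 153. 145.]
side panel_a 0.55 [405.0, 229.0] 1451 lo [ 0.713 -0.096 -0.   ] hi [0.818 0.031 0.006] topmean [ 0.764 -0.035  0.003] [210. 204. 199.]
side glue_pot 0.89 [295.0, 172.0] 718 lo [0.668 0.261 0.004] hi [0.718 0.312 0.076] topmean [0.693 0.287 0.073] [141. 134. 126.]
side water_cup 0.74 [252.0, 272.0] 1990 lo [ 0.345 -0.044  0.002] hi [0.414 0.027 0.089] topmean [ 0.379 -0.009  0.086] [146. 138. 127.]
side glue_stick 0.95 [358.0, 224.0] 477 lo [ 0.635 -0.021  0.004] hi [0.657 0.001 0.09 ] topmean [ 0.646 -0.01   0.087] [39. 24. 24.]
```

```bash
cat > fit.py <<'E'
from h import *
from scipy.optimize import minimize
for n in ["scene","side"]:
    d=np.load(n+'.npz');W=d['W'].reshape(-1,3);px=d['px'].reshape(-1,3).astype(int)
    g=(np.ptp(px,axis=1)<25)&(px.mean(1)<130)
    sel=g&(W[:,0]>.42)&(W[:,0]<.70)&(W[:,1]>-.42)&(W[:,1]<-.04)&(W[:,2]>.045)&(W[:,2]<.053)
    q=W[sel][:,:2]
    # rim model: distance to rectangle lines
    def f(v):
        c,s=np.cos(v[2]),np.sin(v[2]);D=q-v[:2];x=D[:,0]*c+D[:,1]*s;y=-D[:,0]*s+D[:,1]*c
        def seg(a,c0,b,h): return np.hypot(np.maximum(abs(a-c0)-.0025,0),np.maximum(abs(b)-h,0))
        ds=np.min([seg(x,-.0875,y,.13),seg(x,.0875,y,.13),seg(x,0,y,.13),seg(y,-.1275,x,.09),seg(y,.1275,x,.09)],0)
        return np.minimum(ds,.015).mean()
    best=min((minimize(f,[.56,-.23,a],method='Nelder-Mead',options=dict(xatol=1e-5,fatol=1e-7,initial_simplex=np.array([[.56,-.23,a],[.58,-.23,a],[.56,-.21,a],[.56,-.23,a+.1]]))) for a in np.arange(-.4,.41,.1)),key=lambda r:r.fun)
    print(n,len(q),best.x.round(4),best.fun)
    sel=g&(px.mean(1)<40)&(W[:,0]>.40)&(W[:,0]<.54)&(W[:,1]>-.40)&(W[:,1]<-.05)&(W[:,2]>.145)
    b=W[sel];c=np.polyfit(b[:,1],b[:,0],1);print("bar",len(b),b.mean(0).round(4),c.round(3),np.percentile(b,[1,99],axis=0).round(3).tolist())
    def circ(q,r):
        h=lambda v: np.minimum(abs(np.hypot(q[:,0]-v[0],q[:,1]-v[1])-r),.006).mean()
        m=q.mean(0); 
        return min((minimize(h,m+np.array(o),method='Nelder-Mead') for o in [(0,0),(.01,.01),(-.01,.01),(.01,-.01),(-.01,-.01)]),key=lambda r:r.fun)
    for nm,c in dict(b_a=(.479,.126),b_b=(.479,.216),b_c=(.469,.294),b_d=(.709,.179)).items():
        s=(np.hypot(W[:,0]-c[0],W[:,1]-c[1])<.04)&(W[:,2]>.02)&(W[:,2]<.07)&(np.ptp(px,axis=1)<40)
        r=circ(W[s][:,:2],.025);s2=(np.hypot(W[:,0]-c[0],W[:,1]-c[1])<.03)&(W[:,2]>.09);print(nm,s.sum(),r.x.round(4),round(r.fun,5),"noz",W[s2].mean(0).round(4),s2.sum())
    for nm,c in dict(r0=(.6,.172),r1=(.592,.258)).items():
        s=(np.hypot(W[:,0]-c[0],W[:,1]-c[1])<.045)&(W[:,2]>.05)&(W[:,2]<.058);a=W[s]
        sp=(np.hypot(W[:,0]-c[0],W[:,1]-c[1])<.03)&(W[:,2]>.07);
        print(nm,s.sum(),a.mean(0).round(4),((a.min(0)+a.max(0))/2).round(4),np.ptp(a,axis=0).round(3),"spindle",sp.sum(),W[sp].mean(0).round(4))
E
python3 fit.py
```

```text
scene 2234 [ 0.5631 -0.2306 -0.1043] 0.00044306199528707435
bar 1631 [ 0.4742 -0.2279  0.1668] [0.11  0.499] [[0.455, -0.361, 0.148], [0.501, -0.083, 0.174]]
b_a 339 [0.4757 0.1293] 0.00089 noz [0.4782 0.1272 0.0974] 42
b_b 337 [0.4785 0.2202] 0.00093 noz [0.4808 0.2172 0.0977] 39
b_c 298 [0.4681 0.299 ] 0.00105 noz [0.4715 0.2952 0.0975] 30
b_d 379 [0.7091 0.1843] 0.00073 noz [0.7102 0.1813 0.0972] 49
r0 287 [0.6058 0.1744 0.0537] [0.6027 0.1806 0.054 ] [0.058 0.062 0.008] spindle 114 [0.6009 0.1785 0.0744]
r1 265 [0.5976 0.2641 0.0537] [0.5941 0.2712 0.054 ] [0.058 0.061 0.008] spindle 107 [0.5928 0.2685 0.0743]
side 1299 [ 0.5615 -0.2332 -0.1022] 0.0006454559579341993
bar 1329 [ 0.4624 -0.2538  0.1657] [0.096 0.487] [[0.449, -0.365, 0.149], [0.482, -0.093, 0.173]]
b_a 444 [0.4772 0.1275] 0.00129 noz [0.4754 0.1245 0.0964] 40
b_b 399 [0.4799 0.2186] 0.00138 noz [0.4776 0.215  0.0975] 34
b_c 368 [0.4691 0.2972] 0.00148 noz [0.4679 0.2947 0.0974] 32
b_d 355 [0.71  0.182] 0.00154 noz [0.7075 0.1784 0.0969] 30
r0 177 [0.5966 0.1709 0.0527] [0.6024 0.1771 0.0538] [0.059 0.059 0.008] spindle 67 [0.5983 0.1754 0.0735]
r1 161 [0.5883 0.2602 0.0528] [0.5936 0.2681 0.0537] [0.061 0.061 0.007] spindle 60 [0.5907 0.2647 0.0734]
```

```bash
cat >> h.py <<'E'
C0=np.array([.5623,-.232]);CY=-.103
def cad(x,y,z):
    c,s=np.cos(CY),np.sin(CY);return np.array([C0[0]+c*x-s*y,C0[1]+s*x+c*y,z])
from scipy.spatial.transform import Rotation as Ro
def go(P,yaw=None,grasp=True):
    """P world of grasp point (6mm ahead of TCP)"""
    s=manip.sense();R=Ro.from_quat(s["tcp_rot"]).as_matrix()
    g=np.array(s["tool_pos"])+(R[:,0]*.006 if grasp else 0)
    d=R.T@(np.array(P)-g)*100
    y=np.arctan2(R[1,1],R[0,1]);t=0
    if yaw is not None: t=(y-yaw+np.pi/2)%np.pi-np.pi/2
    print("t",round(s["time_s"],2),"g",g.round(4),"yaw",round(y,3),"tilt",R[:,0].round(3),"w",round(s["width"],4),"F",s["force"].round(1),"q",s["q"].round(2),"\n shift cm",d.round(2),"twist",round(t,3))
E
python3 - <<'E'
from h import *
go([.45,.2,.25],CY); go(cad(-.099,0,.25),CY)
E
```

```text
t 1.15 g [0.1466 0.5301 0.2503] yaw 1.301 tilt [ 0.  0. -1.] w 0.0858 F [-0.7 -0.6 -0.1] q [ 1.15  0.26  0.02  1.33 -0.    1.42] 
 shift cm [ 3.000e-02 -2.373e+01  3.804e+01] twist 1.404
t 1.15 g [0.1466 0.5301 0.2503] yaw 1.301 tilt [ 0.  0. -1.] w 0.0858 F [-0.7 -0.6 -0.1] q [ 1.15  0.26  0.02  1.33 -0.    1.42] 
 shift cm [ 3.000e-02 -6.402e+01  5.062e+01] twist 1.404
```

Request:
{"method": "send_rows", "body": {"steps": [[[0, -4.8, 7.6], 0.15], [[0, -9.5, 15.2], 0.3], [[0, -14.2, 22.8], 0.45], [[0, -19, 30.4], 0.6], [[0, -23.7, 38], 0.75]], "fingers": 0.6, "force": 40}}

```text
time_s: 1.65
tool_pos: [0.3165, 0.3444, 0.2565]
tcp_rot: [0.347, 0.616, -0.347, 0.616]
force: [0.4, 1.9, -0.6]
width: 0.0513
```

```bash
python3 - <<'E'
from h import *
go([.45,.2,.25],CY); go(cad(-.099,0,.25),CY)
E
```

```text
t 1.65 g [0.3166 0.3444 0.2505] yaw 0.545 tilt [ 0.  0. -1.] w 0.0513 F [ 0.4  1.9 -0.6] q [ 0.65  0.12 -0.16  1.29  0.    1.67] 
 shift cm [ 0.05  3.92 19.27] twist 0.648
t 1.65 g [0.3166 0.3444 0.2505] yaw 0.545 tilt [ 0.  0. -1.] w 0.0513 F [ 0.4  1.9 -0.6] q [ 0.65  0.12 -0.16  1.29  0.    1.67] 
 shift cm [ 3.000e-02 -1.678e+01  5.605e+01] twist 0.648
```

Request:
{"method": "send_rows", "body": {"steps": [[[0, -1.4, 4.8], 0.14], [[0, -2.8, 9.6], 0.28], [[0, -4.2, 14.4], 0.42], [[0, -5.6, 19.2], 0.56], [[0, -7, 24], 0.648]]}}

```text
time_s: 2.15
tool_pos: [0.3817, 0.1029, 0.2566]
tcp_rot: [0.525, 0.474, -0.525, 0.474]
force: [1.9, 0.3, 0.6]
width: 0.0513
```

```bash
python3 - <<'E'
from h import *
go(cad(-.099,0,.25),CY)
E
```

```text
t 2.15 g [0.3817 0.1029 0.2506] yaw -0.102 tilt [ 0.001  0.    -1.   ] w 0.0513 F [1.9 0.3 0.6] q [ 0.05 -0.01 -0.29  1.28  0.    1.72] 
 shift cm [ 0.06 11.48 31.47] twist 0.001
```

Request:
{"method": "send_rows", "body": {"steps": [[[0, 1.7, 4.6], 0], [[0, 3.4, 9.2], 0], [[0, 5.1, 13.8], 0], [[0, 6.8, 18.4], 0], [[0, 8.5, 23], 0]]}}

```text
time_s: 2.65
tool_pos: [0.4441, -0.1346, 0.2565]
tcp_rot: [0.524, 0.475, -0.524, 0.475]
force: [1.5, 0.8, 0.7]
width: 0.0512
```

Request:
{"method": "send_rows", "body": {"steps": [[[0, 1.5, 4.2], 0], [[0, 3, 8.5], 0], [[0, 3, 8.5], 0], [[0, 3, 8.5], 0]]}}

```text
time_s: 3.05
tool_pos: [0.4655, -0.2207, 0.2557]
tcp_rot: [-0.524, -0.475, 0.524, -0.474]
force: [0.8, 0.1, 0.6]
width: 0.0513
```

```bash
python3 - <<'E'
from h import *
go(cad(-.099,0,.157),CY)
p=viewer.read_camera("wrist");save(p,"w1.png");W=cloud(p)
s=(W[:,:,2]>.12)&(W[:,:,2]<.18)&(W[:,:,1]<-.1)&(W[:,:,1]>-.36)&(W[:,:,0]>.40)&(W[:,:,0]<.53)
b=W[s];print(len(b),np.percentile(b,[2,50,98],axis=0).round(3));print(np.polyfit(b[:,1],b[:,0],1))
print(b[abs(b[:,1]+.222)<.015].mean(0))
E
```

```text
t 3.05 g [ 0.4655 -0.2207  0.2497] yaw -0.099 tilt [-0.001  0.001 -1.   ] w 0.0513 F [0.8 0.1 0.6] q [-0.61  0.2  -0.06  1.31  0.    1.06] 
 shift cm [ 9.27 -0.14  0.13] twist 0.004
12480 [[ 0.455 -0.326  0.161]
 [ 0.472 -0.199  0.169]
 [ 0.486 -0.104  0.173]]
[0.08938662 0.48955276]
[ 0.46892839 -0.22168131  0.16971088]
```

View pics/w1.png

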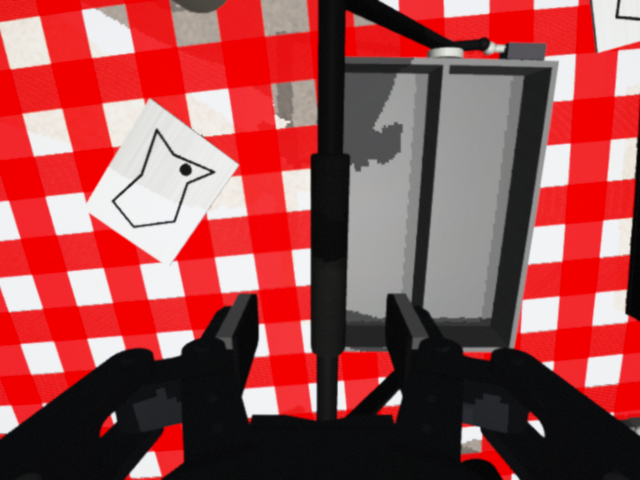

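Request:
{"method": "send_rows", "body": {"steps": [[[3, 0, 0.1], 0], [[6, 0.1, 0.1], 0], [[8, 0.2, 0.1], 0], [[9, 0.2, 0.1], 0], [[9, 0.2, 0.1], 0]]}}

```text
time_s: 3.6
tool_pos: [0.4671, -0.2198, 0.1657]
tcp_rot: [-0.523, -0.476, 0.523, -0.475]
force: [-0.4, 0.8, -0.5]
width: 0.0511
```

Request:
{"method": "send_rows", "body": {"steps": [[[0, 0, 0], 0], [[0, 0, 0], 0], [[0, 0, 0], 0], [[0, 0, 0], 0]], "fingers": 0, "force": 40}}

```text
time_s: 4.0
tool_pos: [0.4677, -0.2211, 0.1672]
tcp_rot: [0.524, 0.475, -0.524, 0.476]
force: [-1.8, 1.9, 6.0]
width: 0.0206
```

```bash
python3 - <<'E'
from h import *
go(cad(-.150,0,.044),CY)
for q in [.884,.7,.5,.35,.2,.1,0,-.02]:
  print(q,(100*(.16-.044-.15*np.sin(q))).round(2), (-100*(.095-.15*np.cos(q))).round(2))
E
```

```text
t 4.0 g [ 0.4677 -0.2211  0.1612] yaw -0.097 tilt [ 0.001 -0.001 -1.   ] w 0.0206 F [-1.8  1.9  6. ] q [-0.6   0.25 -0.23  1.09  0.    1.06] 
 shift cm [11.71 -5.49  0.08] twist 0.006
0.884 0.0 0.01
0.7 1.94 1.97
0.5 4.41 3.66
0.35 6.46 4.59
0.2 8.62 5.2
0.1 10.1 5.43
0 11.6 5.5
-0.02 11.9 5.5
```

Gripped on the bar (width 20.6 mm). Follow the arc down.

Request:
{"method": "send_rows", "body": {"steps": [[[0.95, -1.05, 0], 0], [[1.94, -1.97, 0], 0], [[3.15, -2.85, 0], 0], [[4.41, -3.66, 0], 0], [[5.4, -4.15, 0], 0]]}}

```text
time_s: 4.5
tool_pos: [0.4271, -0.217, 0.1125]
tcp_rot: [0.525, 0.474, -0.523, 0.476]
force: [6.7, 3.4, 1.7]
width: 0.0209
```

Request:
{"method": "send_rows", "body": {"steps": [[[1.06, -0.44, 0], 0], [[2.14, -0.8, 0], 0], [[3.2, -1.05, 0], 0], [[4.3, -1.2, 0], 0], [[5.4, -1.3, 0], 0]]}}

```text
time_s: 5.0
tool_pos: [0.4132, -0.2156, 0.0579]
tcp_rot: [0.524, 0.475, -0.524, 0.475]
force: [0.9, 3.3, 5.3]
width: 0.0206
```

```bash
python3 - <<'E'
from h import *
go(cad(-.150,0,.044),CY)
E
```

```text
t 5.0 g [ 0.4132 -0.2156  0.0519] yaw -0.097 tilt [ 0.  0. -1.] w 0.0206 F [0.9 3.3 5.3] q [-0.66  0.27 -0.52  0.78  0.    1.01] 
 shift cm [ 0.79 -0.    0.09] twist 0.006
```

Request:
{"method": "send_rows", "body": {"steps": [[[0.4, 0, 0], 0], [[0.8, 0, 0], 0], [[0.9, 0, 0], 0], [[0.9, 0, 0], 0], [[0.9, 0, 0], 0]]}}

```text
time_s: 5.5
tool_pos: [0.4128, -0.2155, 0.0491]
tcp_rot: [-0.523, -0.476, 0.524, -0.475]
force: [-4.3, 3.1, 0.7]
width: 0.0204
```

Request:
{"method": "send_rows", "body": {"steps": [[[0, 0, 0], 0], [[0, 0, 0], 0], [[0, 0, 0], 0], [[0, 0, 0], 0]], "fingers": 0.6}}

```text
time_s: 5.9
tool_pos: [0.4136, -0.216, 0.0494]
tcp_rot: [0.524, 0.475, -0.524, 0.475]
force: [-0.3, -1.1, -0.3]
width: 0.0513
```

Request:
{"method": "send_rows", "body": {"steps": [[[-4, 0, 0], 0], [[-8, 0, 0], 0], [[-13, 0, 0], 0], [[-18, 0, 0], 0], [[-19, 0, 0], 0]]}}

```text
time_s: 6.4
tool_pos: [0.4147, -0.2167, 0.2448]
tcp_rot: [0.524, 0.472, -0.523, 0.478]
force: [1.1, -0.4, 0.0]
width: 0.0512
```

```bash
python3 - <<'E'
from h import *
go([.4765,.128,.25],CY)
p=viewer.read_camera("side");save(p,"s1.png",(200,150,520,390),2);W=cloud(p)
px=p["pixels"].astype(int)
s=(px.mean(2)<45)&(W[:,:,2]>.03)&(W[:,:,0]>.36)&(W[:,:,0]<.45)&(W[:,:,1]<-.1)&(W[:,:,1]>-.34)
b=W[s];print(len(b),np.percentile(b,[2,50,98],axis=0).round(3))
E
```

```text
t 6.4 g [ 0.4147 -0.2168  0.2388] yaw -0.097 tilt [ 0.007 -0.005 -1.   ] w 0.0512 F [ 1.1 -0.4  0. ] q [-0.66  0.12 -0.19  1.26 -0.    1.01] 
 shift cm [ -1.26   2.82 -34.91] twist 0.006
5083 [[ 0.374 -0.31   0.052]
 [ 0.399 -0.231  0.323]
 [ 0.444 -0.141  0.419]]
```

View pics/s1.png

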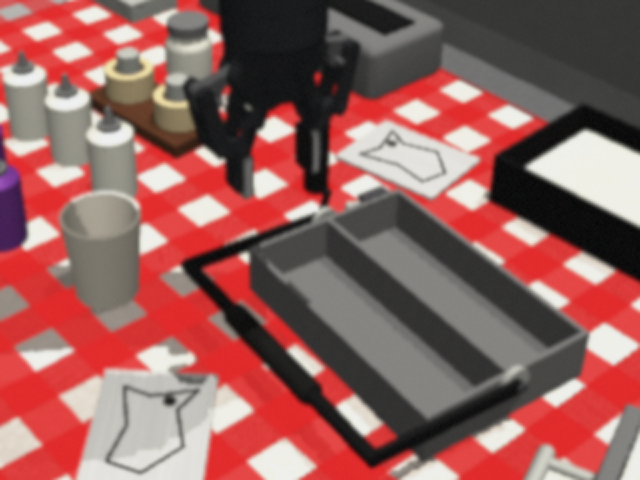

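Request:
{"method": "send_rows", "body": {"steps": [[[-0.2, 0.4, -5], 0], [[-0.5, 0.8, -10], 0], [[-0.7, 1.2, -15], 0], [[-1, 1.6, -20], 0], [[-1.2, 2, -24.9], 0]], "fingers": 1}}

```text
time_s: 6.95
tool_pos: [0.4569, 0.032, 0.2503]
tcp_rot: [-0.523, -0.475, 0.524, -0.475]
force: [0.6, -0.5, -0.8]
width: 0.0852
```

Request:
{"method": "send_rows", "body": {"steps": [[[0, 0.4, -5], 0], [[0, 0.8, -10], 0], [[0, 0.8, -10], 0], [[0, 0.8, -10], 0]]}}

```text
time_s: 7.35
tool_pos: [0.4744, 0.13, 0.2498]
tcp_rot: [-0.522, -0.476, 0.524, -0.476]
force: [-0.2, -0.4, -0.1]
width: 0.0857
```

```bash
python3 - <<'E'
from h import *
go([.4765,.128,.062],CY)
p=viewer.read_camera("wrist");save(p,"w2.png");W=cloud(p)
for m in viewer.masks_of(p,"bottle0"):
    q=W[m["pixels"]];q=q[q[:,2]>.09]
    if len(q):print(m["pixel"],m["confidence"],q.mean(0).round(4),p["pixels"][m["pixels"]].mean(0))
E
```

```text
t 7.35 g [0.4744 0.13   0.2438] yaw -0.094 tilt [-0.002 -0.    -1.   ] w 0.0857 F [-0.2 -0.4 -0.1] q [ 0.1   0.16 -0.12  1.29 -0.    1.76] 
 shift cm [18.18  0.27  0.17] twist 0.009
[595.2, 130.3] 0.86 [0.7037 0.1849 0.0921] [135.81083481 134.4035524  128.80142096]
[180.1, 124.3] 0.83 [0.3732 0.2213 0.0991] [50.81945006 23.44621917 55.31136272]
[168.0, 233.5] 0.8 [0.3449 0.1336 0.0986] [ 88.31265852  47.33248789 107.49619553]
[316.1, 104.2] 0.74 [0.4789 0.2203 0.0993] [133.15487316 129.97169559 121.65500668]
[154.8, 19.7] 0.69 [0.3583 0.2981 0.0902] [53.69634831 20.47275281 66.87078652]
[326.2, 222.2] 0.64 [0.4762 0.1325 0.099 ] [185.4025974  184.09622196 178.56345927]
```

View pics/w2.png

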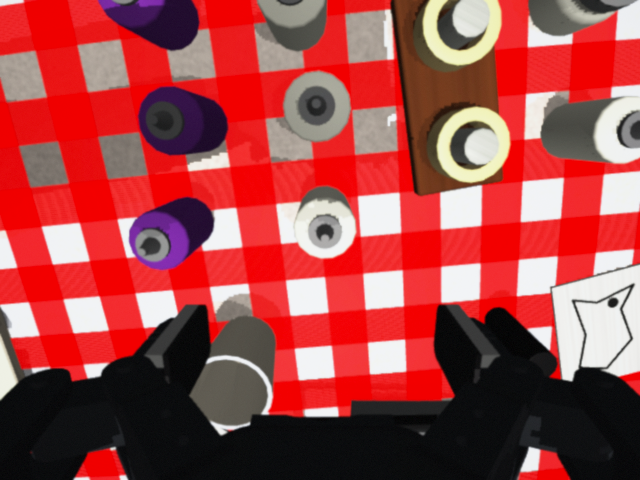

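Request:
{"method": "send_rows", "body": {"steps": [[[4.5, 0.1, 0], 0], [[9, 0.2, 0], 0], [[13, 0.2, 0], 0], [[16, 0.2, 0], 0], [[18.2, 0.2, 0], 0]]}}

```text
time_s: 7.95
tool_pos: [0.476, 0.1267, 0.0672]
tcp_rot: [-0.524, -0.475, 0.525, -0.474]
force: [-0.5, -0.7, -0.2]
width: 0.0857
```

Request:
{"method": "send_rows", "body": {"steps": [[[0, 0, 0], 0], [[0, 0, 0], 0], [[0, 0, 0], 0], [[0, 0, 0], 0], [[0, 0, 0], 0]], "fingers": 0, "force": 30}}

```text
time_s: 8.45
tool_pos: [0.4776, 0.1285, 0.0705]
tcp_rot: [0.524, 0.475, -0.523, 0.476]
force: [-1.5, -1.0, 6.6]
width: 0.0491
```

```bash
python3 - <<'E'
from h import *
go([.4765,.128,.25],CY)
p=viewer.read_camera("side");save(p,"s2.png",(140,150,380,330),3)
E
```

```text
t 8.45 g [0.4776 0.1285 0.0645] yaw -0.097 tilt [ 0.002 -0.    -1.   ] w 0.0491 F [-1.5 -1.   6.6] q [ 0.09  0.3  -0.44  0.84 -0.    1.76] 
 shift cm [-18.55  -0.07   0.06] twist 0.006
```

View pics/s2.png

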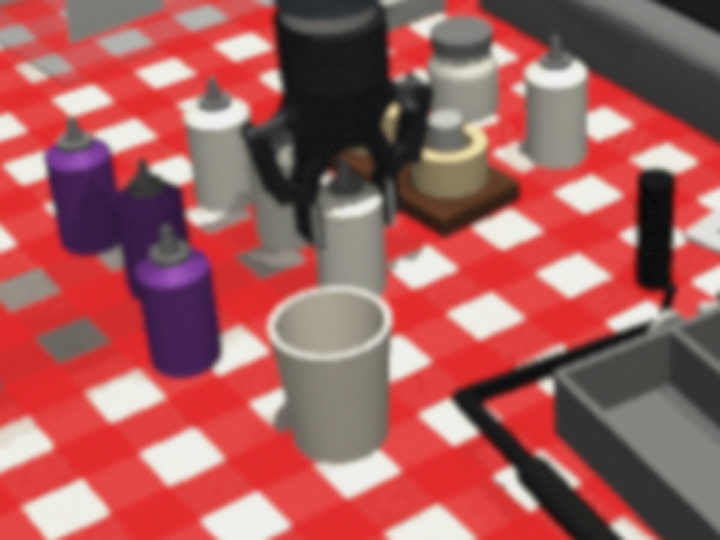

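Request:
{"method": "send_rows", "body": {"steps": [[[-3, 0, 0], 0], [[-7, 0, 0], 0], [[-12, 0, 0], 0], [[-16, 0, 0], 0], [[-16, 0, 0], 0]]}}

```text
time_s: 9.0
tool_pos: [0.4789, 0.129, 0.2349]
tcp_rot: [0.526, 0.473, -0.521, 0.477]
force: [0.9, 0.6, -1.0]
width: 0.0494
```

```bash
python3 - <<'E'
from h import *
go(list(cad(.044,-.092,.2)),CY)
E
```

```text
t 9.0 g [0.479  0.129  0.2289] yaw -0.097 tilt [ 0.01   0.001 -1.   ] w 0.0494 F [ 0.9  0.6 -1. ] q [ 0.09  0.17 -0.15  1.24  0.    1.76] 
 shift cm [ 2.96 16.09 44.36] twist 0.006
```

Request:
{"method": "send_rows", "body": {"steps": [[[0, 1.6, 4.4], 0], [[0, 3.2, 8.9], 0], [[0, 4.8, 13.3], 0], [[0, 6.4, 17.7], 0], [[0, 8, 22], 0]]}}

```text
time_s: 9.5
tool_pos: [0.5352, -0.0998, 0.2287]
tcp_rot: [-0.524, -0.475, 0.524, -0.475]
force: [0.5, 0.4, -1.4]
width: 0.049
```

Request:
{"method": "send_rows", "body": {"steps": [[[0, 1.6, 4.4], 0], [[0, 3.2, 8.9], 0], [[0, 4.8, 13.3], 0], [[0, 6.4, 17.7], 0], [[0, 8, 22.2], 0]]}}

```text
time_s: 10.0
tool_pos: [0.5935, -0.3285, 0.2284]
tcp_rot: [0.524, 0.476, -0.524, 0.475]
force: [1.3, 0.7, -1.7]
width: 0.0493
```

Request:
{"method": "send_rows", "body": {"steps": [[[0, 0, 0], 0], [[0, 0, 0], 0]]}}

```text
time_s: 10.2
tool_pos: [0.5931, -0.3277, 0.2274]
tcp_rot: [-0.524, -0.476, 0.524, -0.474]
force: [-0.2, 1.1, -1.7]
width: 0.049
```

```bash
python3 - <<'E'
from h import *
go(list(cad(.044,-.092,.072)),CY)
p=viewer.read_camera("wrist");save(p,"w3.png")
E
```

```text
t 10.2 g [ 0.5931 -0.3277  0.2214] yaw -0.099 tilt [-0.002  0.002 -1.   ] w 0.049 F [-0.2  1.1 -1.7] q [-0.63  0.49  0.31  1.39  0.    1.04] 
 shift cm [14.94  0.39  0.02] twist 0.004
```

View pics/w3.png

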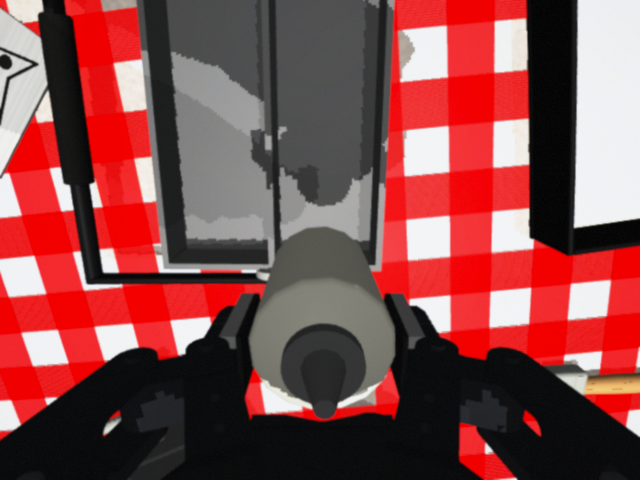

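Request:
{"method": "send_rows", "body": {"steps": [[[4, 0.4, 0], 0], [[8, 0.4, 0], 0], [[11, 0.4, 0], 0], [[13, 0.4, 0], 0], [[14.3, 0.4, 0], 0]]}}

```text
time_s: 10.75
tool_pos: [0.5968, -0.325, 0.0849]
tcp_rot: [-0.523, -0.476, 0.523, -0.475]
force: [0.4, 0.1, -1.5]
width: 0.0494
```

Request:
{"method": "send_rows", "body": {"steps": [[[0.2, 0, 0], 0], [[0.4, 0, 0], 0], [[0.4, 0, 0], 0], [[0.4, 0, 0], 0]]}}

```text
time_s: 11.15
tool_pos: [0.5978, -0.3274, 0.0835]
tcp_rot: [0.524, 0.475, -0.523, 0.476]
force: [0.0, 0.5, -1.8]
width: 0.0489
```

```bash
python3 - <<'E'
from h import *
go(list(cad(.044,-.092,.072)),CY)
p=viewer.read_camera("scene");save(p,"sc3.png",(100,220,340,420),3)
E
```

```text
t 11.15 g [ 0.5978 -0.3274  0.0775] yaw -0.097 tilt [ 0.002 -0.001 -1.   ] w 0.0489 F [ 0.   0.5 -1.8] q [-0.62  0.56  0.06  1.07  0.    1.04] 
 shift cm [ 0.55 -0.11  0.08] twist 0.006
```

View pics/sc3.png

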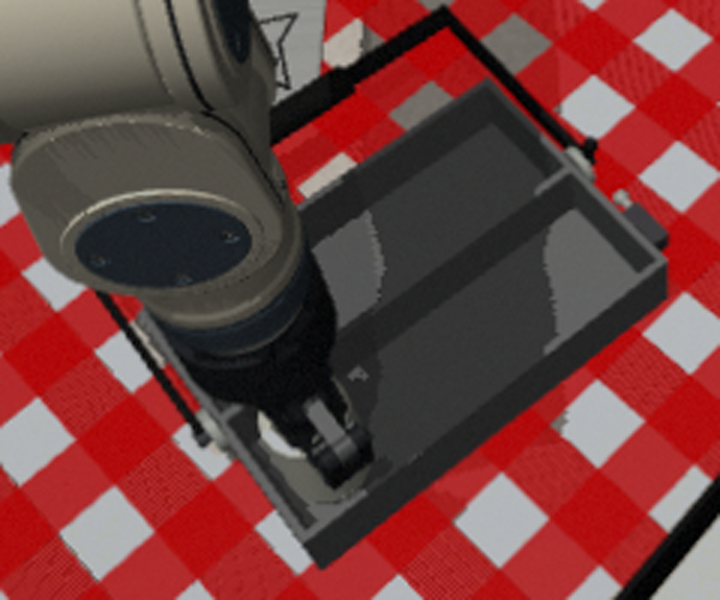

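Request:
{"method": "send_rows", "body": {"steps": [[[0.3, 0, 0], 0], [[0.5, 0, 0], 0], [[0.5, 0, 0], 0], [[0.5, 0, 0], 0]]}}

```text
time_s: 11.6
tool_pos: [0.5973, -0.3272, 0.0771]
tcp_rot: [-0.524, -0.475, 0.524, -0.475]
force: [-0.1, -0.0, -1.2]
width: 0.0492
```

Request:
{"method": "send_rows", "body": {"steps": [[[0.2, 0, 0], 0], [[0.3, 0, 0], 0], [[0.3, 0, 0], 0]]}}

```text
time_s: 11.9
tool_pos: [0.5974, -0.3276, 0.0766]
tcp_rot: [-0.524, -0.474, 0.524, -0.476]
force: [-4.7, 2.0, 13.8]
width: 0.0495
```

Request:
{"method": "send_rows", "body": {"steps": [[[-0.1, 0, 0], 0], [[-0.1, 0, 0], 0], [[-0.1, 0, 0], 0], [[-0.1, 0, 0], 0]], "fingers": 0.7}}

```text
time_s: 12.3
tool_pos: [0.5973, -0.3271, 0.075]
tcp_rot: [-0.524, -0.475, 0.524, -0.475]
force: [0.6, 0.2, 0.3]
width: 0.0599
```

Request:
{"method": "send_rows", "body": {"steps": [[[-1, 0, 0], 0], [[-4, 0, 0], 0], [[-8, 0, 0], 0], [[-12, 0, 0], 0], [[-16, 0, 0], 0]]}}

```text
time_s: 12.8
tool_pos: [0.5972, -0.327, 0.2377]
tcp_rot: [0.524, 0.475, -0.524, 0.475]
force: [1.2, -1.2, 0.1]
width: 0.0598
```

```bash
python3 - <<'E'
from h import *
go([.479,.2185,.25],CY)
p=viewer.read_camera("wrist");save(p,"w4.png")
p=viewer.read_camera("side");save(p,"s4.png",(280,200,520,380),3)
E
```

```text
t 12.8 g [ 0.5972 -0.327   0.2317] yaw -0.097 tilt [ 0. -0. -1.] w 0.0598 F [ 1.2 -1.2  0.1] q [-0.62  0.49  0.34  1.41  0.    1.04] 
 shift cm [ -1.85 -17.04 -53.15] twist 0.006
```

View pics/w4.png

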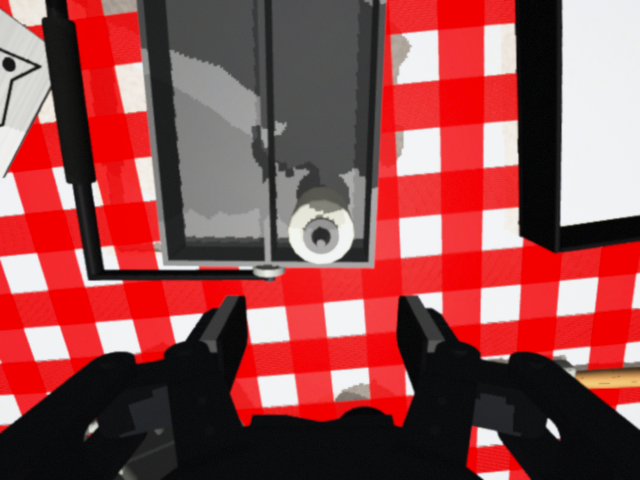

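View pics/s4.png

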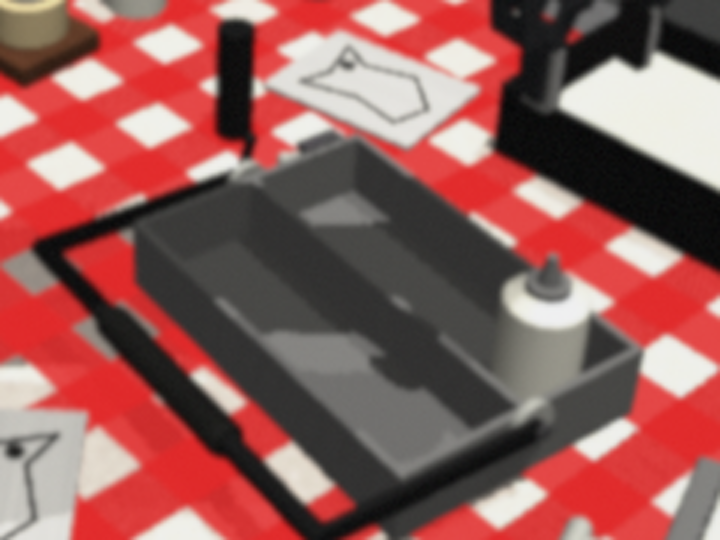

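Request:
{"method": "send_rows", "body": {"steps": [[[-0.3, -1.45, -4.5], 0], [[-0.6, -2.9, -9], 0], [[-0.9, -4.35, -13.6], 0], [[-1.2, -5.8, -18.1], 0], [[-1.5, -7.2, -22.6], 0]], "fingers": 1}}

```text
time_s: 13.4
tool_pos: [0.5467, -0.0936, 0.2505]
tcp_rot: [0.524, 0.475, -0.524, 0.475]
force: [0.2, -0.0, -0.1]
width: 0.0854
```

Request:
{"method": "send_rows", "body": {"steps": [[[0, -1.45, -4.5], 0], [[0, -2.9, -9], 0], [[0, -4.35, -13.6], 0], [[0, -5.8, -18.1], 0], [[0, -7.2, -22.6], 0]]}}

```text
time_s: 13.9
tool_pos: [0.4969, 0.1384, 0.2505]
tcp_rot: [0.524, 0.475, -0.524, 0.475]
force: [1.4, 0.2, -0.7]
width: 0.0855
```

Request:
{"method": "send_rows", "body": {"steps": [[[0, -1.3, -4], 0], [[0, -2.6, -8], 0], [[0, -2.6, -8], 0], [[0, -2.6, -8], 0]]}}

```text
time_s: 14.3
tool_pos: [0.4792, 0.2196, 0.2503]
tcp_rot: [-0.523, -0.476, 0.523, -0.476]
force: [0.3, 0.6, -0.4]
width: 0.0856
```

```bash
cat > bt.py <<'E'
from h import *
import sys
c=np.array(eval(sys.argv[1]))
go([*c,.062],CY)
p=viewer.read_camera("wrist");save(p,sys.argv[2]);W=cloud(p)
for m in viewer.masks_of(p,"bottle0"):
    q=W[m["pixels"]];q=q[q[:,2]>.085]
    if len(q):print(np.round(m["pixel"]),round(m["confidence"],2),q.mean(0).round(4),p["pixels"][m["pixels"]].mean(0).round())
E
python3 bt.py "(.479,.2195)" w5.png
```

```text
t 14.3 g [0.4792 0.2196 0.2443] yaw -0.095 tilt [-0. -0. -1.] w 0.0856 F [ 0.3  0.6 -0.4] q [ 0.27  0.22 -0.04  1.31 -0.    1.94] 
 shift cm [ 1.823e+01 -2.000e-02  1.000e-02] twist 0.008
[195. 303.] 0.8 [0.4313 0.2356 0.2416] [51. 20. 59.]
[585. 232.] 0.67 [0.7059 0.1862 0.0912] [134. 132. 127.]
[300. 126.] 0.65 [0.4686 0.2993 0.0906] [135. 130. 121.]
[158. 126.] 0.61 [0.361  0.3108 0.0911] [48. 23. 55.]
[197. 231.] 0.59 [0.3724 0.223  0.091 ] [ 90.  47. 102.]
[321. 221.] 0.58 [0.4787 0.2224 0.0903] [184. 183. 177.]
```

View pics/w5.png

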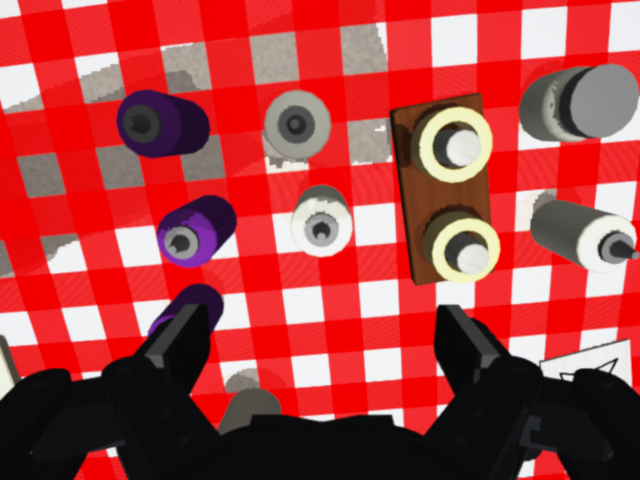

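Request:
{"method": "send_rows", "body": {"steps": [[[4.5, 0, 0], 0], [[9, 0, 0], 0], [[13, 0, 0], 0], [[16, 0, 0], 0], [[18.2, 0, 0], 0]]}}

```text
time_s: 14.9
tool_pos: [0.4794, 0.217, 0.0663]
tcp_rot: [-0.524, -0.475, 0.525, -0.474]
force: [0.8, -0.1, -0.1]
width: 0.0852
```

Request:
{"method": "send_rows", "body": {"steps": [[[0, 0, 0], 0], [[0, 0, 0], 0], [[0, 0, 0], 0], [[0, 0, 0], 0], [[0, 0, 0], 0]], "fingers": 0, "force": 30}}

```text
time_s: 15.4
tool_pos: [0.4805, 0.2188, 0.0696]
tcp_rot: [0.524, 0.475, -0.523, 0.476]
force: [1.3, 0.2, 7.1]
width: 0.0496
```

Request:
{"method": "send_rows", "body": {"steps": [[[-3, 0, 0], 0], [[-7, 0, 0], 0], [[-12, 0, 0], 0], [[-16, 0, 0], 0], [[-16, 0, 0], 0]]}}

```text
time_s: 15.9
tool_pos: [0.4815, 0.2195, 0.2342]
tcp_rot: [0.527, 0.474, -0.52, 0.477]
force: [0.7, 0.2, -1.1]
width: 0.0492
```

```bash
python3 - <<'E'
from h import *
go(list(cad(.044,-.031,.23)),CY)
E
```

```text
t 15.9 g [0.4815 0.2195 0.2282] yaw -0.097 tilt [ 0.009  0.003 -1.   ] w 0.0492 F [ 0.7  0.2 -1.1] q [ 0.27  0.22 -0.08  1.26  0.    1.94] 
 shift cm [-0.19 16.78 47.28] twist 0.006
```

Request:
{"method": "send_rows", "body": {"steps": [[[0, 1.6, 4.5], 0], [[0, 3.2, 9], 0], [[0, 4.8, 13.5], 0], [[0, 6.4, 18], 0], [[0, 8, 22.5], 0]]}}

```text
time_s: 16.4
tool_pos: [0.5374, -0.0146, 0.2278]
tcp_rot: [-0.524, -0.475, 0.524, -0.475]
force: [1.2, 0.3, -2.2]
width: 0.0494
```

Request:
{"method": "send_rows", "body": {"steps": [[[0, 1.6, 4.5], 0], [[0, 3.2, 9], 0], [[0, 4.8, 13.5], 0], [[0, 6.4, 18], 0], [[0, 8, 22.5], 0]]}}

```text
time_s: 16.9
tool_pos: [0.5953, -0.2464, 0.2276]
tcp_rot: [-0.524, -0.475, 0.524, -0.475]
force: [0.0, 0.3, -0.8]
width: 0.0493
```

Request:
{"method": "send_rows", "body": {"steps": [[[0, 0.8, 2.3], 0], [[0, 0.8, 2.3], 0], [[0, 0.8, 2.3], 0]]}}

```text
time_s: 17.2
tool_pos: [0.6007, -0.2683, 0.2271]
tcp_rot: [-0.524, -0.476, 0.524, -0.474]
force: [0.0, 1.4, -1.4]
width: 0.0491
```

```bash
python3 - <<'E'
from h import *
go(list(cad(.044,-.031,.072)),CY)
E
```

```text
t 17.2 g [ 0.6007 -0.2683  0.2211] yaw -0.098 tilt [-0.002  0.001 -1.   ] w 0.0491 F [ 0.   1.4 -1.4] q [-0.55  0.46  0.25  1.36  0.    1.12] 
 shift cm [14.91  0.23 -0.1 ] twist 0.005
```

Request:
{"method": "send_rows", "body": {"steps": [[[4, 0.2, 0], 0], [[8, 0.2, 0], 0], [[11, 0.2, 0], 0], [[13, 0.2, 0], 0], [[14.3, 0.2, 0], 0]]}}

```text
time_s: 17.7
tool_pos: [0.6024, -0.2664, 0.0837]
tcp_rot: [-0.523, -0.476, 0.523, -0.475]
force: [-0.3, 0.3, -0.8]
width: 0.0495
```

Request:
{"method": "send_rows", "body": {"steps": [[[0.3, 0, 0], 0], [[0.6, 0, 0], 0], [[0.7, 0, 0], 0], [[0.8, 0, 0], 0], [[0.8, 0, 0], 0]]}}

```text
time_s: 18.2
tool_pos: [0.6033, -0.2686, 0.0779]
tcp_rot: [0.524, 0.475, -0.524, 0.475]
force: [0.2, 0.2, -1.5]
width: 0.0494
```

Request:
{"method": "send_rows", "body": {"steps": [[[0.2, 0, 0], 0], [[0.3, 0, 0], 0], [[0.3, 0, 0], 0]]}}

```text
time_s: 18.5
tool_pos: [0.6033, -0.2688, 0.0756]
tcp_rot: [0.524, 0.474, -0.524, 0.476]
force: [-1.9, 0.3, 7.1]
width: 0.0493
```

Request:
{"method": "send_rows", "body": {"steps": [[[0, 0, 0], 0], [[0, 0, 0], 0], [[0, 0, 0], 0], [[0, 0, 0], 0]], "fingers": 0.7}}

```text
time_s: 18.9
tool_pos: [0.603, -0.2685, 0.0741]
tcp_rot: [-0.524, -0.475, 0.524, -0.475]
force: [1.0, -0.6, 0.9]
width: 0.06
```

Request:
{"method": "send_rows", "body": {"steps": [[[-1, 0, 0], 0], [[-4, 0, 0], 0], [[-8, 0, 0], 0], [[-12, 0, 0], 0], [[-16, 0, 0], 0]]}}

```text
time_s: 19.4
tool_pos: [0.6028, -0.2683, 0.2367]
tcp_rot: [0.524, 0.475, -0.524, 0.475]
force: [1.2, -1.3, -0.6]
width: 0.0597
```

```bash
python3 - <<'E'
from h import *
go([.469,.299,.25],CY)
p=viewer.read_camera("wrist");save(p,"w6.png")
E
```

```text
t 19.4 g [ 0.6028 -0.2683  0.2307] yaw -0.097 tilt [ 0. -0. -1.] w 0.0597 F [ 1.2 -1.3 -0.6] q [-0.55  0.46  0.27  1.39  0.    1.12] 
 shift cm [ -1.95 -18.81 -55.17] twist 0.006
```

View pics/w6.png

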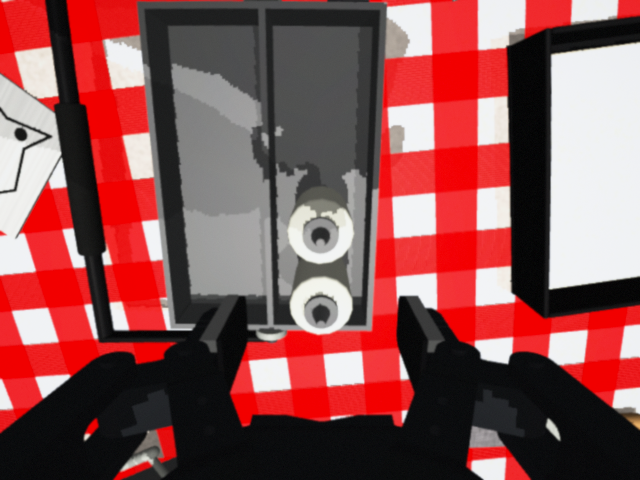

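Request:
{"method": "send_rows", "body": {"steps": [[[-0.3, -1.5, -4.5], 0], [[-0.6, -3, -9], 0], [[-0.9, -4.6, -13.5], 0], [[-1.2, -6.1, -18], 0], [[-1.5, -7.7, -22.5], 0]], "fingers": 1}}

```text
time_s: 19.95
tool_pos: [0.5475, -0.0354, 0.25]
tcp_rot: [0.524, 0.475, -0.524, 0.475]
force: [0.1, -0.5, 0.1]
width: 0.0858
```

Request:
{"method": "send_rows", "body": {"steps": [[[0, -1.5, -4.5], 0], [[0, -3, -9], 0], [[0, -4.6, -13.5], 0], [[0, -6.1, -18], 0], [[0, -7.7, -22.5], 0]]}}

```text
time_s: 20.45
tool_pos: [0.4926, 0.1961, 0.25]
tcp_rot: [0.524, 0.475, -0.523, 0.475]
force: [0.9, -0.4, -0.1]
width: 0.0852
```

Request:
{"method": "send_rows", "body": {"steps": [[[0, -1.7, -4.6], 0], [[0, -3.4, -9.2], 0], [[0, -3.4, -10.2], 0], [[0, -3.4, -10.2], 0], [[0, -3.4, -10.2], 0]]}}

```text
time_s: 20.95
tool_pos: [0.4696, 0.2986, 0.2494]
tcp_rot: [-0.524, -0.475, 0.524, -0.475]
force: [0.4, 0.1, 0.3]
width: 0.0856
```

```bash
python3 bt.py "(.469,.299)" w7.png
```

```text
t 20.95 g [0.4696 0.2986 0.2434] yaw -0.097 tilt [ 0. -0. -1.] w 0.0856 F [0.4 0.1 0.3] q [ 0.42  0.27  0.02  1.32 -0.    2.08] 
 shift cm [18.14 -0.06 -0.04] twist 0.006
[322. 223.] 0.94 [0.4685 0.3008 0.0904] [185. 182. 177.]
[586. 314.] 0.93 [0.706  0.1869 0.0913] [127. 124. 119.]
[215. 387.] 0.82 [0.4044 0.2395 0.2037] [62. 24. 78.]
[226. 306.] 0.61 [0.3777 0.225  0.0925] [78. 37. 94.]
[190. 222.] 0.55 [0.3607 0.3121 0.0908] [57. 28. 65.]
```

View pics/w7.png

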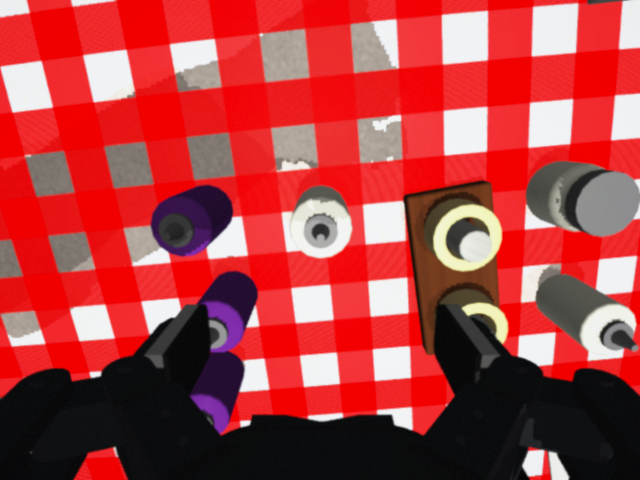

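Aligned over the white bottle (322,223). Grasp.

Request:
{"method": "send_rows", "body": {"steps": [[[4.5, 0, 0], 0], [[9, 0, 0], 0], [[13, 0, 0], 0], [[16, 0, 0], 0], [[18.1, 0, 0], 0]]}}

```text
time_s: 21.55
tool_pos: [0.4692, 0.2972, 0.0663]
tcp_rot: [-0.523, -0.475, 0.525, -0.474]
force: [-0.2, 0.3, 1.0]
width: 0.0853
```

Request:
{"method": "send_rows", "body": {"steps": [[[0, 0, 0], 0], [[0, 0, 0], 0], [[0, 0, 0], 0], [[0, 0, 0], 0], [[0, 0, 0], 0]], "fingers": 0, "force": 30}}

```text
time_s: 22.05
tool_pos: [0.4702, 0.2993, 0.0697]
tcp_rot: [0.525, 0.475, -0.523, 0.476]
force: [0.0, -2.3, 7.1]
width: 0.0492
```

Request:
{"method": "send_rows", "body": {"steps": [[[-3, 0, 0], 0], [[-7, 0, 0], 0], [[-12, 0, 0], 0], [[-16, 0, 0], 0], [[-16, 0, 0], 0]]}}

```text
time_s: 22.55
tool_pos: [0.4711, 0.3, 0.2343]
tcp_rot: [0.527, 0.474, -0.52, 0.476]
force: [0.3, 0.0, -1.0]
width: 0.0492
```

```bash
python3 - <<'E'
from h import *
go(list(cad(.044,.030,.23)),CY)
E
```

```text
t 22.55 g [0.4711 0.3001 0.2283] yaw -0.097 tilt [ 0.009  0.004 -1.   ] w 0.0492 F [ 0.3  0.  -1. ] q [ 0.42  0.27 -0.01  1.27  0.    2.08] 
 shift cm [-0.25 18.63 49.1 ] twist 0.006
```

Request:
{"method": "send_rows", "body": {"steps": [[[0, 1.7, 4.5], 0], [[0, 3.4, 9], 0], [[0, 5.1, 13.5], 0], [[0, 6.8, 18], 0], [[0, 8.5, 22.5], 0]]}}

```text
time_s: 23.05
tool_pos: [0.532, 0.0653, 0.2277]
tcp_rot: [-0.523, -0.475, 0.524, -0.475]
force: [0.0, 1.4, -1.5]
width: 0.0493
```

Request:
{"method": "send_rows", "body": {"steps": [[[0, 1.7, 4.5], 0], [[0, 3.4, 9], 0], [[0, 5.1, 13.5], 0], [[0, 6.8, 18], 0], [[0, 8.5, 22.5], 0]]}}

```text
time_s: 23.55
tool_pos: [0.595, -0.167, 0.2276]
tcp_rot: [-0.524, -0.475, 0.524, -0.475]
force: [0.4, 0.3, -0.8]
width: 0.0492
```

Request:
{"method": "send_rows", "body": {"steps": [[[0, 1.6, 4.1], 0], [[0, 1.6, 4.1], 0], [[0, 1.6, 4.1], 0]]}}

```text
time_s: 23.85
tool_pos: [0.6066, -0.2085, 0.2268]
tcp_rot: [-0.524, -0.475, 0.524, -0.474]
force: [0.4, 0.8, -2.1]
width: 0.049
```

```bash
python3 - <<'E'
from h import *
go(list(cad(.044,.030,.072)),CY)
E
```

```text
t 23.85 g [ 0.6066 -0.2085  0.2208] yaw -0.099 tilt [-0.002  0.001 -1.   ] w 0.049 F [ 0.4  0.8 -2.1] q [-0.46  0.43  0.2   1.34  0.    1.21] 
 shift cm [14.88  0.26 -0.19] twist 0.004
```

Request:
{"method": "send_rows", "body": {"steps": [[[4, 0.2, -0.2], 0], [[8, 0.2, -0.2], 0], [[11, 0.2, -0.2], 0], [[13, 0.2, -0.2], 0], [[14.3, 0.2, -0.2], 0]]}}

```text
time_s: 24.35
tool_pos: [0.6083, -0.2038, 0.0836]
tcp_rot: [-0.523, -0.476, 0.524, -0.475]
force: [-0.4, -0.8, -1.3]
width: 0.0491
```

Request:
{"method": "send_rows", "body": {"steps": [[[0.3, 0, 0], 0], [[0.6, 0, 0], 0], [[0.8, 0, 0], 0], [[1.0, 0, 0], 0], [[1.0, 0, 0], 0]]}}

```text
time_s: 24.85
tool_pos: [0.6095, -0.2059, 0.0759]
tcp_rot: [0.524, 0.475, -0.523, 0.476]
force: [1.3, -0.2, -1.6]
width: 0.0492
```

Release after a final millimetre.

Request:
{"method": "send_rows", "body": {"steps": [[[0.1, 0, 0], 0], [[0.1, 0, 0], 0], [[0.1, 0, 0], 0]]}}

```text
time_s: 25.15
tool_pos: [0.6095, -0.206, 0.0757]
tcp_rot: [0.524, 0.475, -0.523, 0.476]
force: [-2.1, 0.6, 7.3]
width: 0.049
```

Request:
{"method": "send_rows", "body": {"steps": [[[0, 0, 0], 0], [[0, 0, 0], 0], [[0, 0, 0], 0], [[0, 0, 0], 0]], "fingers": 0.7}}

```text
time_s: 25.55
tool_pos: [0.6091, -0.2058, 0.0742]
tcp_rot: [-0.524, -0.475, 0.524, -0.475]
force: [-0.2, 0.2, -0.7]
width: 0.0598
```

Request:
{"method": "send_rows", "body": {"steps": [[[-1, 0, 0], 0], [[-4, 0, 0], 0], [[-8, 0, 0], 0], [[-12, 0, 0], 0], [[-16, 0, 0], 0]]}}

```text
time_s: 26.05
tool_pos: [0.6089, -0.2056, 0.2367]
tcp_rot: [0.524, 0.475, -0.524, 0.475]
force: [-0.0, 0.3, 0.3]
width: 0.0601
```

```bash
python3 - <<'E'
from h import *
go([.708,.184,.25],CY)
p=viewer.read_camera("wrist");save(p,"w8.png")
E
```

```text
t 26.05 g [ 0.6089 -0.2056  0.2307] yaw -0.097 tilt [ 0. -0. -1.] w 0.0601 F [-0.   0.3  0.3] q [-0.46  0.42  0.22  1.37 -0.    1.21] 
 shift cm [ -1.93   6.09 -39.74] twist 0.006
```

View pics/w8.png

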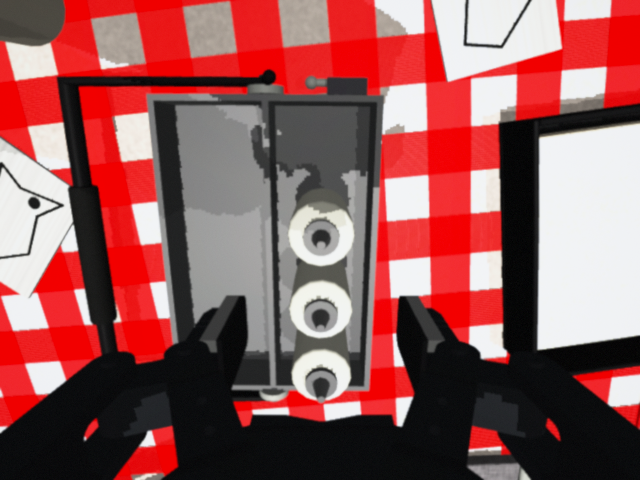

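Request:
{"method": "send_rows", "body": {"steps": [[[-0.4, 0.8, -4.8], 0], [[-0.8, 1.5, -9.6], 0], [[-1.2, 2.2, -14.4], 0], [[-1.6, 3, -19.2], 0], [[-1.9, 3.7, -24], 0]], "fingers": 1}}

```text
time_s: 26.6
tool_pos: [0.6695, 0.0314, 0.2543]
tcp_rot: [0.524, 0.475, -0.523, 0.475]
force: [1.1, -0.2, 1.2]
width: 0.0858
```

Request:
{"method": "send_rows", "body": {"steps": [[[0, 0.7, -4.8], 0], [[0, 1.4, -9.6], 0], [[0, 2, -14], 0], [[0, 2.4, -15.7], 0], [[0, 2.4, -15.7], 0]]}}

```text
time_s: 27.1
tool_pos: [0.7084, 0.1866, 0.2528]
tcp_rot: [-0.523, -0.476, 0.523, -0.476]
force: [0.0, -0.5, 0.6]
width: 0.0855
```

```bash
python3 bt.py "(.7085,.184)" w9.png
```

```text
t 27.1 g [0.7084 0.1866 0.2468] yaw -0.093 tilt [-0.  0. -1.] w 0.0855 F [ 0.  -0.5  0.6] q [0.14 0.6  0.56 1.53 0.   1.81] 
 shift cm [18.48  0.05  0.26] twist 0.01
```

View pics/w9.png

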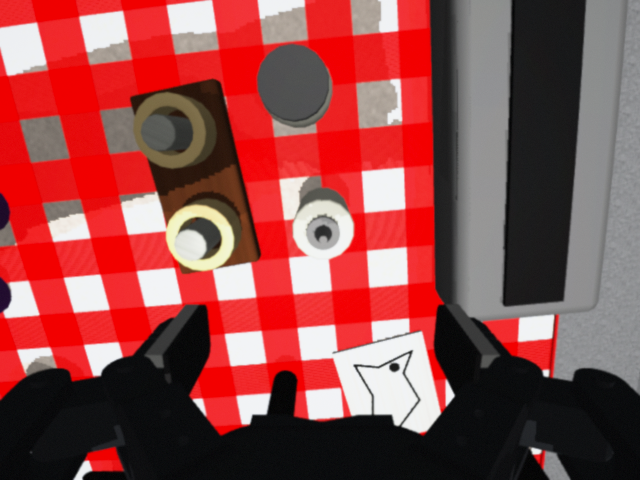

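Request:
{"method": "send_rows", "body": {"steps": [[[4.5, 0, 0.3], 0], [[9, 0, 0.3], 0], [[13, 0, 0.3], 0], [[16, 0, 0.3], 0], [[18.5, 0, 0.3], 0]]}}

```text
time_s: 27.7
tool_pos: [0.7073, 0.1784, 0.0668]
tcp_rot: [-0.524, -0.475, 0.525, -0.474]
force: [-0.1, 0.7, 0.2]
width: 0.0853
```

Request:
{"method": "send_rows", "body": {"steps": [[[0, 0, 0], 0], [[0, 0, 0], 0], [[0, 0, 0], 0], [[0, 0, 0], 0], [[0, 0, 0], 0]], "fingers": 0, "force": 30}}

```text
time_s: 28.2
tool_pos: [0.7089, 0.1803, 0.0705]
tcp_rot: [0.525, 0.474, -0.523, 0.476]
force: [-0.3, -1.5, 7.5]
width: 0.0491
```

Request:
{"method": "send_rows", "body": {"steps": [[[-3, 0, 0], 0], [[-7, 0, 0], 0], [[-12, 0, 0], 0], [[-16, 0, 0], 0], [[-16, 0, 0], 0]]}}

```text
time_s: 28.7
tool_pos: [0.7096, 0.1809, 0.2362]
tcp_rot: [0.527, 0.473, -0.52, 0.477]
force: [0.5, -0.3, -2.1]
width: 0.0493
```

```bash
python3 - <<'E'
from h import *
go(list(cad(.044,.091,.23)),CY)
E
```

```text
t 28.7 g [0.7097 0.1809 0.2302] yaw -0.097 tilt [ 0.011  0.002 -1.   ] w 0.0493 F [ 0.5 -0.3 -2.1] q [0.14 0.59 0.5  1.47 0.   1.8 ] 
 shift cm [-0.14 -6.22 33.45] twist 0.006
```

Request:
{"method": "send_rows", "body": {"steps": [[[0, -0.9, 4.8], 0], [[0, -1.8, 9.6], 0], [[0, -2.6, 14.4], 0], [[0, -3.5, 19.2], 0], [[0, -4.4, 24], 0]]}}

```text
time_s: 29.2
tool_pos: [0.64, -0.0556, 0.2282]
tcp_rot: [0.524, 0.475, -0.524, 0.475]
force: [0.9, -0.4, -1.1]
width: 0.049
```

Request:
{"method": "send_rows", "body": {"steps": [[[0, -0.9, 4.8], 0], [[0, -1.8, 9.5], 0], [[0, -1.8, 9.6], 0], [[0, -1.8, 9.6], 0]]}}

```text
time_s: 29.6
tool_pos: [0.6133, -0.1492, 0.2282]
tcp_rot: [0.524, 0.475, -0.524, 0.474]
force: [0.3, -0.2, -1.0]
width: 0.0493
```

```bash
python3 - <<'E'
from h import *
go(list(cad(.044,.089,.072)),CY)
p=viewer.read_camera("wrist");save(p,"w10.png")
E
```

```text
t 29.6 g [ 0.6133 -0.1492  0.2222] yaw -0.1 tilt [-0.  0. -1.] w 0.0493 F [ 0.3 -0.2 -1. ] q [-0.37  0.41  0.17  1.33  0.    1.3 ] 
 shift cm [15.02  0.18 -0.13] twist 0.003
```

View pics/w10.png

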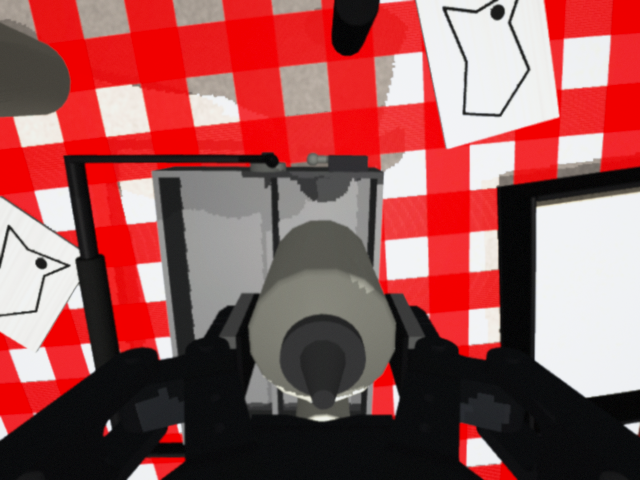

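Request:
{"method": "send_rows", "body": {"steps": [[[4, 0.2, -0.1], 0], [[8, 0.2, -0.1], 0], [[11, 0.2, -0.1], 0], [[13, 0.2, -0.1], 0], [[14.3, 0.2, -0.1], 0]]}}

```text
time_s: 30.15
tool_pos: [0.6156, -0.1451, 0.0834]
tcp_rot: [-0.523, -0.477, 0.523, -0.475]
force: [0.5, 1.0, -0.6]
width: 0.049
```

Request:
{"method": "send_rows", "body": {"steps": [[[0.3, 0, 0], 0], [[0.6, 0, 0], 0], [[0.8, 0, 0], 0], [[1.0, 0, 0], 0], [[1.0, 0, 0], 0]]}}

```text
time_s: 30.65
tool_pos: [0.6164, -0.1473, 0.0765]
tcp_rot: [0.524, 0.475, -0.523, 0.476]
force: [-0.9, 0.3, 3.8]
width: 0.0492
```

Request:
{"method": "send_rows", "body": {"steps": [[[0, 0, 0], 0], [[0, 0, 0], 0], [[0, 0, 0], 0], [[0, 0, 0], 0]], "fingers": 0.7}}

```text
time_s: 31.05
tool_pos: [0.6159, -0.1472, 0.0753]
tcp_rot: [-0.524, -0.475, 0.524, -0.475]
force: [0.9, 0.3, -0.4]
width: 0.0598
```

Request:
{"method": "send_rows", "body": {"steps": [[[-1, 0, 0], 0], [[-4, 0, 0], 0], [[-8, 0, 0], 0], [[-12, 0, 0], 0], [[-16, 0, 0], 0]]}}

```text
time_s: 31.55
tool_pos: [0.6156, -0.147, 0.2377]
tcp_rot: [0.524, 0.475, -0.524, 0.475]
force: [0.6, -0.6, 0.6]
width: 0.0598
```

```bash
python3 - <<'E'
from h import *
hy=np.arctan2(.09,-.008)-np.pi/2
print(hy)
go([.601,.178,.24],hy);go([.601,.178,.24],CY)
p=viewer.read_camera("side");save(p,"s10.png",(160,120,480,360),2)
E
```

```text
0.08865588186743745
t 31.55 g [ 0.6156 -0.147   0.2317] yaw -0.097 tilt [ 0. -0. -1.] w 0.0598 F [ 0.6 -0.6  0.6] q [-0.37  0.41  0.2   1.36  0.    1.3 ] 
 shift cm [ -0.83  -4.6  -32.21] twist -0.186
t 31.55 g [ 0.6156 -0.147   0.2317] yaw -0.097 tilt [ 0. -0. -1.] w 0.0598 F [ 0.6 -0.6  0.6] q [-0.37  0.41  0.2   1.36  0.    1.3 ] 
 shift cm [ -0.83  -4.6  -32.21] twist 0.006
```

View pics/s10.png

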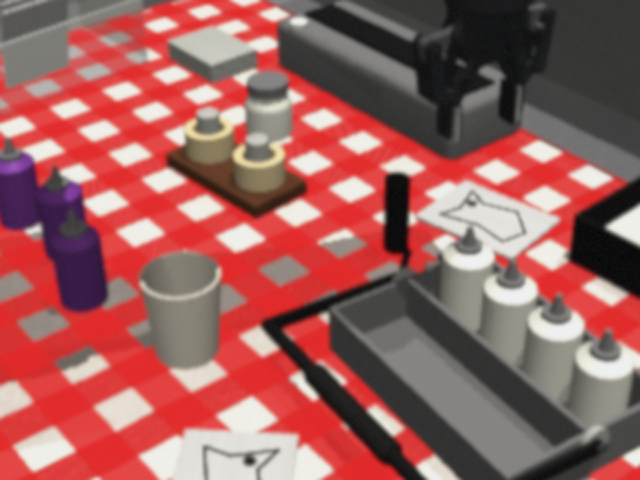

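Request:
{"method": "send_rows", "body": {"steps": [[[-0.2, -0.6, -4.6], -0.09], [[-0.4, -1.3, -9.2], -0.186], [[-0.6, -2, -14], -0.186], [[-0.8, -2.7, -18.8], -0.186], [[-0.8, -3.4, -23.6], -0.186]], "fingers": 1}}

```text
time_s: 32.1
tool_pos: [0.6046, 0.0928, 0.2443]
tcp_rot: [0.478, 0.521, -0.477, 0.522]
force: [1.4, 0.6, -0.5]
width: 0.0856
```

```bash
python3 - <<'E'
from h import *
go([.601,.178,.24],.089)
E
```

```text
t 32.1 g [0.6046 0.0928 0.2383] yaw 0.089 tilt [ 0.001  0.    -1.   ] w 0.0856 F [ 1.4  0.6 -0.5] q [0.02 0.37 0.15 1.35 0.   1.5 ] 
 shift cm [-0.17  0.4  -8.52] twist -0.0
```

Request:
{"method": "send_rows", "body": {"steps": [[[0, 0.2, -4.3], 0], [[0, 0.4, -8.5], 0], [[0, 0.4, -8.5], 0], [[0, 0.4, -8.5], 0]]}}

```text
time_s: 32.5
tool_pos: [0.6011, 0.1771, 0.2436]
tcp_rot: [0.477, 0.522, -0.477, 0.522]
force: [0.2, 0.0, 0.1]
width: 0.0856
```

```bash
cat > rl.py <<'E'
from h import *
import sys
c=np.array(eval(sys.argv[1]))
p=viewer.read_camera("wrist");save(p,sys.argv[2]);W=cloud(p)
s=(np.hypot(W[:,:,0]-c[0],W[:,:,1]-c[1])<.05)&(W[:,:,2]>.047)&(W[:,:,2]<.058)
a=W[s];print("top",len(a),a.mean(0).round(4),((np.percentile(a,1,axis=0)+np.percentile(a,99,axis=0))/2).round(4),np.ptp(a,axis=0).round(3))
s=(np.hypot(W[:,:,0]-c[0],W[:,:,1]-c[1])<.05)&(W[:,:,2]>.068)&(W[:,:,2]<.08)
a=W[s];print("sp",len(a),a.mean(0).round(4))
go([*c,.046],.089)
E
python3 rl.py "(.601,.178)" w11.png
```

```text
top 2423 [0.6011 0.1837 0.0533] [0.6011 0.1828 0.052 ] [0.059 0.058 0.011]
sp 976 [0.5995 0.1831 0.0742]
t 32.55 g [0.6013 0.176  0.2376] yaw 0.09 tilt [ 0. -0. -1.] w 0.0853 F [-0.6 -0.1  0.3] q [ 0.15  0.39  0.19  1.37 -0.    1.63] 
 shift cm [ 1.916e+01 -1.000e-02 -2.000e-01] twist 0.001
```

View pics/w11.png

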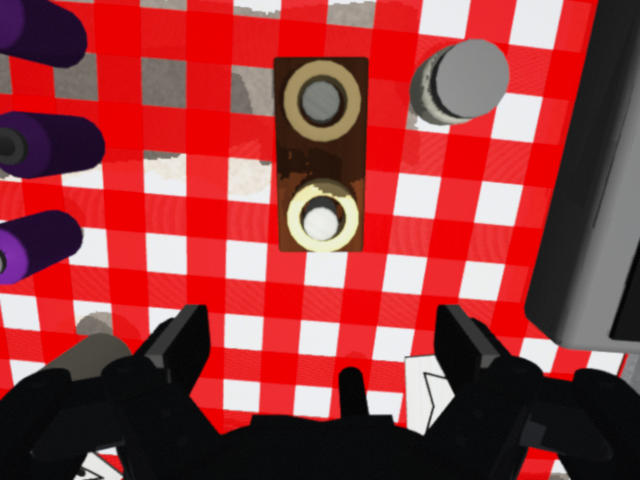

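Request:
{"method": "send_rows", "body": {"steps": [[[4.5, 0, -0.3], 0], [[9, 0, -0.3], 0], [[13, 0, -0.3], 0], [[16.5, 0, -0.3], 0], [[19, 0, -0.3], 0]]}}

```text
time_s: 33.05
tool_pos: [0.6005, 0.1771, 0.0511]
tcp_rot: [0.477, 0.522, -0.479, 0.521]
force: [1.1, -0.2, -0.6]
width: 0.0854
```

Request:
{"method": "send_rows", "body": {"steps": [[[0, 0, 0], 0], [[0, 0, 0], 0], [[0, 0, 0], 0], [[0, 0, 0], 0], [[0, 0, 0], 0]], "fingers": 0, "force": 30}}

```text
time_s: 33.55
tool_pos: [0.6016, 0.179, 0.0545]
tcp_rot: [0.478, 0.521, -0.477, 0.522]
force: [-0.4, -0.2, -0.4]
width: 0.0587
```

Request:
{"method": "send_rows", "body": {"steps": [[[-2.5, 0, 0], 0], [[-5, 0, 0], 0], [[-9, 0, 0], 0], [[-13, 0, 0], 0], [[-16, 0, 0], 0]]}}

```text
time_s: 34.05
tool_pos: [0.6013, 0.1792, 0.2166]
tcp_rot: [0.478, 0.521, -0.476, 0.522]
force: [1.0, 0.2, -0.7]
width: 0.0591
```

```bash
python3 - <<'E'
from h import *
go(list(cad(-.044,-.05,.21)),CY+np.pi/2)
p=viewer.read_camera("wrist");save(p,"w12.png")
E
```

```text
t 34.05 g [0.6013 0.1792 0.2106] yaw 0.089 tilt [ 0.003  0.    -1.   ] w 0.0591 F [ 1.   0.2 -0.7] q [0.16 0.4  0.13 1.3  0.   1.64] 
 shift cm [ 2.000e-02 -1.282e+01  4.468e+01] twist -1.379
```

View pics/w12.png

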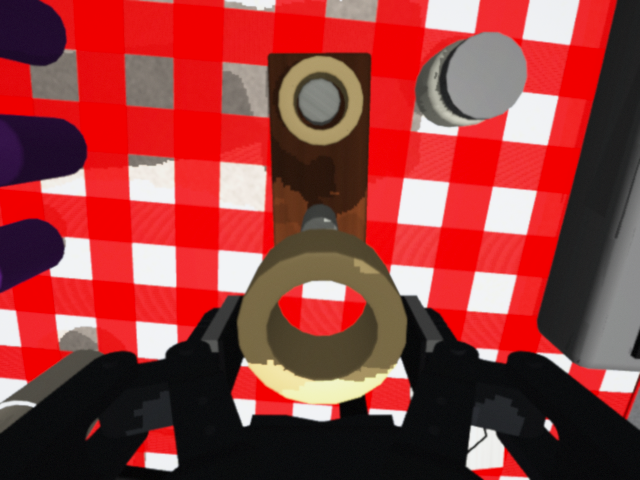

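Request:
{"method": "send_rows", "body": {"steps": [[[0, -1.3, 4.5], -0.14], [[0, -2.6, 9], -0.28], [[0, -3.9, 13.5], -0.42], [[0, -5.2, 18], -0.56], [[0, -6.5, 22.5], -0.7]]}}

```text
time_s: 34.6
tool_pos: [0.556, -0.0508, 0.2138]
tcp_rot: [0.269, 0.654, -0.269, 0.654]
force: [0.9, -0.0, -0.5]
width: 0.059
```

```bash
python3 - <<'E'
from h import *
go(list(cad(-.044,-.05,.21)),CY+np.pi/2)
E
```

```text
t 34.6 g [ 0.5561 -0.0508  0.2078] yaw 0.79 tilt [ 0.001 -0.    -1.   ] w 0.059 F [ 0.9 -0.  -0.5] q [-0.24  0.29 -0.05  1.24 -0.    0.54] 
 shift cm [ -0.22 -19.09  12.9 ] twist -0.677
```

Request:
{"method": "send_rows", "body": {"steps": [[[0, -3.8, 2.6], -0.14], [[0, -7.6, 5.2], -0.28], [[0, -11.4, 7.8], -0.42], [[0, -15.2, 10.3], -0.56], [[0, -19.1, 12.9], -0.677]]}}

```text
time_s: 35.1
tool_pos: [0.5119, -0.2771, 0.2138]
tcp_rot: [0.036, 0.706, -0.037, 0.706]
force: [0.9, 0.8, -0.3]
width: 0.0591
```

Request:
{"method": "send_rows", "body": {"steps": [[[0, 0, 0], 0], [[0, 0, 0], 0]]}}

```text
time_s: 35.3
tool_pos: [0.5121, -0.2765, 0.2132]
tcp_rot: [0.04, 0.706, -0.04, 0.706]
force: [0.7, -0.2, -0.9]
width: 0.0592
```

```bash
python3 - <<'E'
from h import *
go(list(cad(-.044,-.05,.036)),CY+np.pi/2)
p=viewer.read_camera("wrist");save(p,"w13.png")
E
```

```text
t 35.3 g [ 0.5121 -0.2765  0.2072] yaw 1.458 tilt [ 0.  0. -1.] w 0.0592 F [ 0.7 -0.2 -0.9] q [-0.64  0.33  0.01  1.25  0.   -0.53] 
 shift cm [17.12 -0.06  0.14] twist -0.01
```

View pics/w13.png

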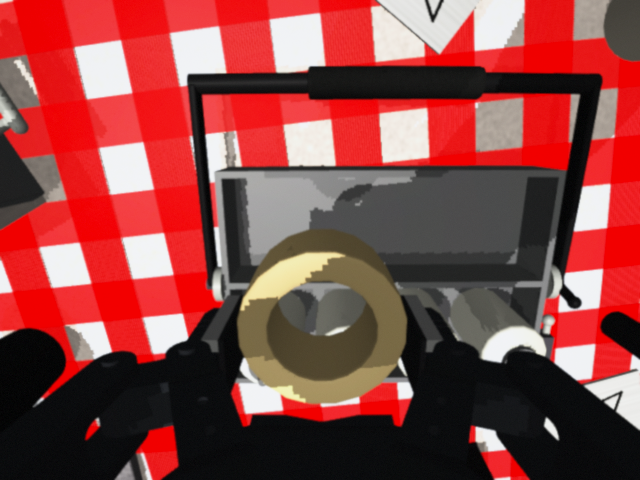

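Request:
{"method": "send_rows", "body": {"steps": [[[4.5, 0, 0], 0], [[9, 0, 0], 0], [[12, 0, 0], 0], [[14.5, 0, 0], 0], [[16.4, 0, 0], 0]]}}

```text
time_s: 35.85
tool_pos: [0.5126, -0.2734, 0.0479]
tcp_rot: [0.039, 0.706, -0.038, 0.706]
force: [0.2, 0.0, -1.4]
width: 0.0589
```

Request:
{"method": "send_rows", "body": {"steps": [[[0.2, 0, 0], 0], [[0.4, 0, 0], 0], [[0.6, 0, 0], 0], [[0.8, 0, 0], 0], [[0.8, 0, 0], 0]]}}

```text
time_s: 36.35
tool_pos: [0.5128, -0.2756, 0.0418]
tcp_rot: [0.039, 0.706, -0.039, 0.706]
force: [-0.4, 0.2, -1.4]
width: 0.059
```

Request:
{"method": "send_rows", "body": {"steps": [[[0.1, 0, 0], 0], [[0.1, 0, 0], 0], [[0.1, 0, 0], 0], [[0.1, 0, 0], 0], [[0.1, 0, 0], 0]], "fingers": 0.9}}

```text
time_s: 36.85
tool_pos: [0.5126, -0.2756, 0.0403]
tcp_rot: [0.039, 0.706, -0.039, 0.706]
force: [-0.4, 0.4, -0.4]
width: 0.0769
```

Request:
{"method": "send_rows", "body": {"steps": [[[-2, 0, 0], 0], [[-6, 0, 0], 0], [[-10, 0, 0], 0], [[-14, 0, 0], 0], [[-19, 0, 0], 0]]}}

```text
time_s: 37.35
tool_pos: [0.5119, -0.2751, 0.231]
tcp_rot: [0.039, 0.707, -0.038, 0.705]
force: [0.2, -1.1, 0.1]
width: 0.0769
```

```bash
python3 - <<'E'
from h import *
go([.593,.267,.24],.089)
p=viewer.read_camera("wrist");save(p,"w14.png")
E
```

```text
t 37.35 g [ 0.5119 -0.2751  0.225 ] yaw 1.461 tilt [-0.002  0.001 -1.   ] w 0.0769 F [ 0.2 -1.1  0.1] q [-0.64  0.32  0.05  1.3   0.   -0.53] 
 shift cm [-1.44 54.77  2.12] twist 1.372
```

View pics/w14.png

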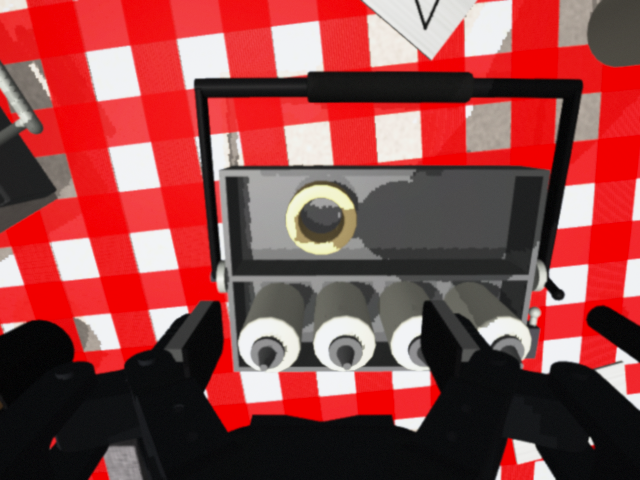

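Request:
{"method": "send_rows", "body": {"steps": [[[-0.4, 4.9, 0.2], 0.14], [[-0.8, 9.8, 0.4], 0.28], [[-1.2, 14.7, 0.6], 0.42], [[-1.4, 19.6, 0.8], 0.56], [[-1.4, 24.5, 1], 0.7]], "fingers": 1}}

```text
time_s: 37.9
tool_pos: [0.5484, -0.0389, 0.2447]
tcp_rot: [0.276, 0.651, -0.276, 0.651]
force: [0.9, 0.5, 0.2]
width: 0.0854
```

```bash
python3 - <<'E'
from h import *
go([.593,.267,.24],.089)
E
```

```text
t 37.9 g [ 0.5484 -0.0389  0.2387] yaw 0.769 tilt [ 0.001 -0.    -1.   ] w 0.0854 F [0.9 0.5 0.2] q [-0.22  0.26 -0.    1.3   0.    0.58] 
 shift cm [ -0.13  24.47 -18.89] twist 0.68
```

Request:
{"method": "send_rows", "body": {"steps": [[[0, 3.9, -3], 0.14], [[0, 7.8, -6], 0.28], [[0, 11.7, -9], 0.42], [[0, 15.6, -12], 0.56], [[0, 19.5, -15], 0.68]]}}

```text
time_s: 38.4
tool_pos: [0.5815, 0.1952, 0.2444]
tcp_rot: [0.477, 0.521, -0.477, 0.522]
force: [1.4, 0.4, -0.0]
width: 0.0854
```

```bash
python3 - <<'E'
from h import *
go([.593,.267,.24],.089)
E
```

```text
t 38.4 g [0.5815 0.1952 0.2384] yaw 0.088 tilt [ 0. -0. -1.] w 0.0854 F [ 1.4  0.4 -0. ] q [ 0.19  0.37  0.16  1.35 -0.    1.67] 
 shift cm [-0.16  1.78 -7.05] twist -0.001
```

Request:
{"method": "send_rows", "body": {"steps": [[[0, 1, -4], 0], [[0, 1.8, -7], 0], [[0, 1.8, -7.1], 0], [[0, 1.8, -7.1], 0], [[0, 1.8, -7.1], 0]]}}

```text
time_s: 38.9
tool_pos: [0.5927, 0.2651, 0.2442]
tcp_rot: [0.476, 0.523, -0.476, 0.523]
force: [0.4, -0.4, 0.1]
width: 0.0854
```

```bash
python3 rl.py "(.593,.267)" w15.png
```

```text
top 2396 [0.5922 0.2745 0.0533] [0.5923 0.2735 0.0518] [0.059 0.058 0.011]
sp 979 [0.5913 0.2728 0.0742]
t 38.95 g [0.5928 0.2648 0.2384] yaw 0.093 tilt [ 0. -0. -1.] w 0.0857 F [-0.4  0.6  0. ] q [ 0.29  0.44  0.26  1.39 -0.    1.77] 
 shift cm [19.24  0.04 -0.22] twist 0.004
```

View pics/w15.png

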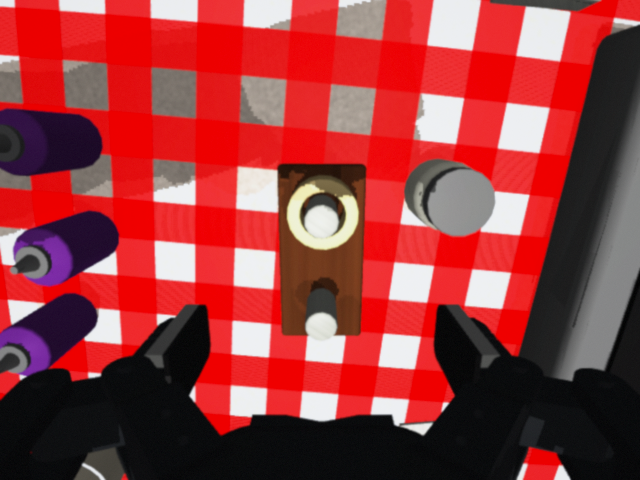

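Request:
{"method": "send_rows", "body": {"steps": [[[4.5, 0, -0.45], 0], [[9, 0, -0.45], 0], [[13, 0, -0.45], 0], [[16.5, 0, -0.45], 0], [[19, 0, -0.45], 0]]}}

```text
time_s: 39.45
tool_pos: [0.5916, 0.2686, 0.0522]
tcp_rot: [0.476, 0.523, -0.477, 0.522]
force: [0.7, 0.4, -0.1]
width: 0.0857
```

Request:
{"method": "send_rows", "body": {"steps": [[[0, 0, 0], 0], [[0, 0, 0], 0], [[0, 0, 0], 0], [[0, 0, 0], 0], [[0, 0, 0], 0]], "fingers": 0, "force": 30}}

```text
time_s: 39.95
tool_pos: [0.5928, 0.2704, 0.0555]
tcp_rot: [0.476, 0.523, -0.475, 0.523]
force: [0.0, -0.4, -0.1]
width: 0.0595
```

Request:
{"method": "send_rows", "body": {"steps": [[[-2.5, 0, 0], 0], [[-5, 0, 0], 0], [[-9, 0, 0], 0], [[-13, 0, 0], 0], [[-16, 0, 0], 0]]}}

```text
time_s: 40.45
tool_pos: [0.5925, 0.2705, 0.2176]
tcp_rot: [0.477, 0.523, -0.475, 0.524]
force: [0.4, -0.7, -1.7]
width: 0.0594
```

```bash
python3 - <<'E'
from h import *
go(list(cad(-.044,.055,.21)),CY+np.pi/2)
E
```

```text
t 40.45 g [0.5925 0.2705 0.2116] yaw 0.095 tilt [ 0.003  0.001 -1.   ] w 0.0594 F [ 0.4 -0.7 -1.7] q [ 0.3   0.44  0.2   1.33 -0.    1.78] 
 shift cm [  0.11 -10.99  43.48] twist -1.373
```

Request:
{"method": "send_rows", "body": {"steps": [[[0, -1.2, 4.6], -0.14], [[0, -2.3, 9.2], -0.28], [[0, -3.5, 13.8], -0.42], [[0, -4.6, 18.4], -0.56], [[0, -5.8, 23], -0.7]]}}

```text
time_s: 40.95
tool_pos: [0.5561, 0.0356, 0.215]
tcp_rot: [0.267, 0.654, -0.267, 0.655]
force: [1.6, -1.2, -1.0]
width: 0.0594
```

```bash
python3 - <<'E'
from h import *
go(list(cad(-.044,.055,.21)),CY+np.pi/2)
E
```

```text
t 40.95 g [0.5561 0.0356 0.209 ] yaw 0.797 tilt [ 0.001 -0.    -1.   ] w 0.0594 F [ 1.6 -1.2 -1. ] q [-0.09  0.28 -0.05  1.24 -0.    0.69] 
 shift cm [ -0.1  -17.13  12.29] twist -0.671
```

Request:
{"method": "send_rows", "body": {"steps": [[[0, -3.4, 2.4], -0.14], [[0, -6.8, 4.8], -0.28], [[0, -10.2, 7.2], -0.42], [[0, -13.6, 9.8], -0.56], [[0, -17.1, 12.3], -0.671]]}}

```text
time_s: 41.45
tool_pos: [0.5233, -0.1725, 0.215]
tcp_rot: [0.036, 0.706, -0.037, 0.707]
force: [0.3, -0.2, -0.7]
width: 0.0595
```

Request:
{"method": "send_rows", "body": {"steps": [[[0, 0, 0], 0], [[0, 0, 0], 0]]}}

```text
time_s: 41.65
tool_pos: [0.5234, -0.1717, 0.2146]
tcp_rot: [0.04, 0.706, -0.04, 0.706]
force: [-0.5, -0.7, -0.9]
width: 0.0594
```

```bash
python3 - <<'E'
from h import *
go(list(cad(-.044,.055,.036)),CY+np.pi/2)
p=viewer.read_camera("wrist");save(p,"w16.png")
E
```

```text
t 41.65 g [ 0.5234 -0.1717  0.2086] yaw 1.458 tilt [ 0.  0. -1.] w 0.0594 F [-0.5 -0.7 -0.9] q [-0.47  0.27 -0.06  1.23  0.   -0.36] 
 shift cm [17.26 -0.1   0.08] twist -0.01
```

View pics/w16.png

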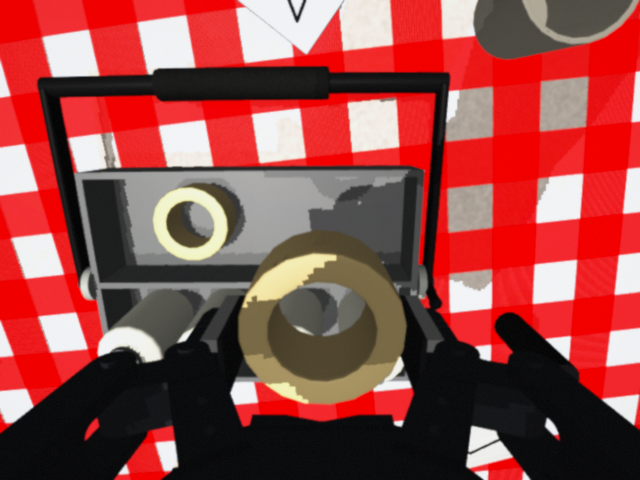

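Request:
{"method": "send_rows", "body": {"steps": [[[4.5, 0, 0], 0], [[9, 0, 0], 0], [[12, 0, 0], 0], [[14.5, 0, 0], 0], [[16.4, 0, 0], 0]]}}

```text
time_s: 42.2
tool_pos: [0.5235, -0.1689, 0.0489]
tcp_rot: [0.038, 0.706, -0.038, 0.706]
force: [0.1, 0.4, -1.2]
width: 0.0597
```

Request:
{"method": "send_rows", "body": {"steps": [[[0.2, 0, 0], 0], [[0.4, 0, 0], 0], [[0.6, 0, 0], 0], [[0.8, 0, 0], 0], [[0.8, 0, 0], 0]]}}

```text
time_s: 42.7
tool_pos: [0.5239, -0.1709, 0.0428]
tcp_rot: [0.038, 0.706, -0.039, 0.706]
force: [-0.7, 0.2, -1.3]
width: 0.0595
```

Request:
{"method": "send_rows", "body": {"steps": [[[0.1, 0, 0], 0], [[0.1, 0, 0], 0], [[0.1, 0, 0], 0], [[0.1, 0, 0], 0], [[0.1, 0, 0], 0]], "fingers": 0.85}}

```text
time_s: 43.2
tool_pos: [0.5237, -0.1709, 0.0413]
tcp_rot: [0.039, 0.706, -0.039, 0.706]
force: [0.0, 1.1, 0.8]
width: 0.0727
```

Request:
{"method": "send_rows", "body": {"steps": [[[-2, 0, 0], 0], [[-6, 0, 0], 0], [[-10, 0, 0], 0], [[-14, 0, 0], 0], [[-19, 0, 0], 0]]}}

```text
time_s: 43.7
tool_pos: [0.523, -0.1705, 0.2321]
tcp_rot: [0.039, 0.707, -0.038, 0.705]
force: [1.0, -0.8, -0.5]
width: 0.0727
```

Request:
{"method": "send_rows", "body": {"steps": [[[-3, 0, -4], 0.14], [[-6, 0, -8], 0.28], [[-6, 0, -12], 0.42], [[-6, 0, -12], 0.56], [[-6, 0, -12], 0.7]], "fingers": 0.6}}

```text
time_s: 44.2
tool_pos: [0.4034, -0.1576, 0.2922]
tcp_rot: [0.28, 0.648, -0.281, 0.65]
force: [0.2, -0.1, -0.3]
width: 0.0512
```

```bash
python3 - <<'E'
from h import *
go(list(cad(-.15,0,.2)),CY)
p=viewer.read_camera("side");save(p,"s17.png",(200,150,520,390),2)
p=viewer.read_camera("scene");save(p,"sc17.png",(80,100,480,400),2)
E
```

```text
t 44.2 g [ 0.4034 -0.1576  0.2862] yaw 0.755 tilt [ 0.002 -0.001 -1.   ] w 0.0512 F [ 0.2 -0.1 -0.3] q [-0.57  0.05 -0.15  1.37 -0.    0.25] 
 shift cm [ 8.63 -3.34  4.94] twist 0.858
```

View pics/s17.png

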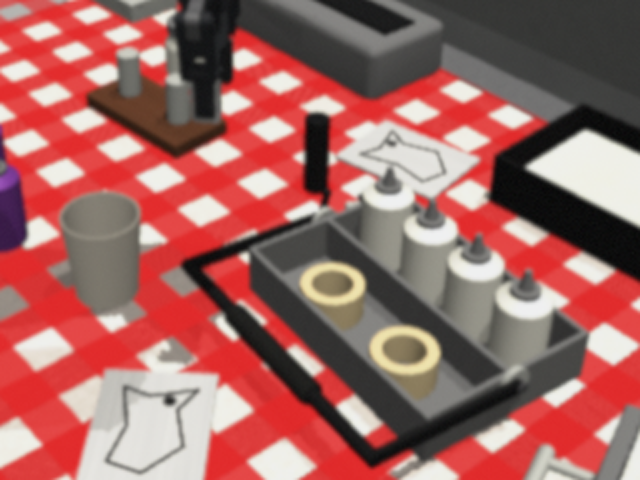

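View pics/sc17.png

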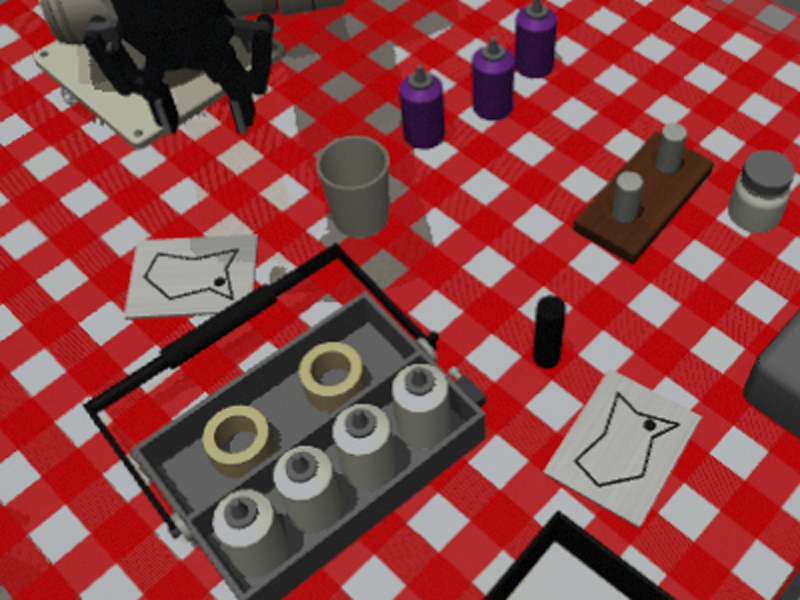

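Request:
{"method": "send_rows", "body": {"steps": [[[0, -1, 1.5], 0.14], [[0, -2, 3], 0.28], [[0, -3.3, 4.5], 0.42], [[0, -3.3, 4.9], 0.56], [[2, -3.3, 4.9], 0.7]]}}

```text
time_s: 44.8
tool_pos: [0.4154, -0.2174, 0.2723]
tcp_rot: [0.485, 0.514, -0.485, 0.516]
force: [1.4, 0.1, -1.1]
width: 0.0513
```

Request:
{"method": "send_rows", "body": {"steps": [[[0, 0, 0], 0.14], [[3, 0, 0], 0.16], [[5, 0, 0], 0.16], [[5, 0, 0], 0.16]]}}

```text
time_s: 45.2
tool_pos: [0.4135, -0.2153, 0.2189]
tcp_rot: [-0.523, -0.477, 0.523, -0.474]
force: [-0.3, 0.1, -0.7]
width: 0.0513
```

```bash
python3 - <<'E'
from h import *
go(list(cad(-.15,0,.044)),CY)
p=viewer.read_camera("wrist");save(p,"w18.png")
W=cloud(p)
s=(W[:,:,2]>.045)&(W[:,:,2]<.06)&(W[:,:,1]<-.12)&(W[:,:,1]>-.32)&(W[:,:,0]>.38)&(W[:,:,0]<.45)
b=W[s];print(len(b),np.percentile(b,[2,50,98],axis=0).round(3))
E
```

```text
t 45.2 g [ 0.4135 -0.2153  0.2129] yaw -0.094 tilt [-0.004  0.003 -1.   ] w 0.0513 F [-0.3  0.1 -0.7] q [-0.66  0.13 -0.24  1.21  0.    1.  ] 
 shift cm [16.89  0.04  0.18] twist 0.009
5684 [[ 0.398 -0.314  0.05 ]
 [ 0.413 -0.208  0.056]
 [ 0.427 -0.124  0.06 ]]
```

View pics/w18.png

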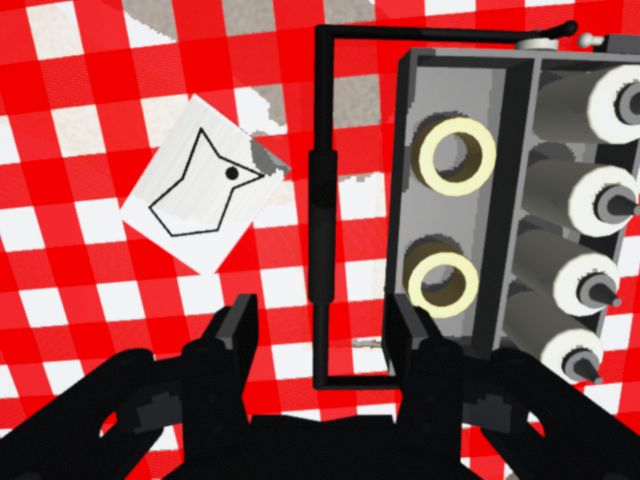

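Request:
{"method": "send_rows", "body": {"steps": [[[4.5, 0, 0.1], 0], [[9, 0, 0.1], 0], [[12.5, 0, 0.1], 0], [[15, 0, 0.1], 0], [[16.6, 0, 0.1], 0]]}}

```text
time_s: 45.75
tool_pos: [0.4145, -0.2172, 0.0545]
tcp_rot: [-0.523, -0.476, 0.523, -0.475]
force: [-0.7, 0.6, 0.4]
width: 0.0509
```

Request:
{"method": "send_rows", "body": {"steps": [[[0, 0, 0], 0], [[0, 0, 0], 0], [[0, 0, 0], 0], [[0, 0, 0], 0], [[0, 0, 0], 0]], "fingers": 0, "force": 60}}

```text
time_s: 46.25
tool_pos: [0.4127, -0.2171, 0.0562]
tcp_rot: [-0.523, -0.475, 0.525, -0.474]
force: [-10.2, -2.0, -1.9]
width: 0.0201
```

```bash
python3 - <<'E'
from h import *
go(list(cad(-.15,0,.044)),CY)
for q in np.r_[0:1.61:.1,1.5708,1.58]:
  print(round(q,2),(-15*np.sin(q)).round(2), (15-15*np.cos(q)).round(2))
E
```

```text
t 46.25 g [ 0.4127 -0.2171  0.0502] yaw -0.098 tilt [-0.003 -0.001 -1.   ] w 0.0201 F [-10.2  -2.   -1.9] q [-0.66  0.27 -0.52  0.78 -0.    1.01] 
 shift cm [ 0.62  0.04 -0.06] twist 0.005
0.0 -0.0 0.0
0.1 -1.5 0.07
0.2 -2.98 0.3
0.3 -4.43 0.67
0.4 -5.84 1.18
0.5 -7.19 1.84
0.6 -8.47 2.62
0.7 -9.66 3.53
0.8 -10.76 4.55
0.9 -11.75 5.68
1.0 -12.62 6.9
1.1 -13.37 8.2
1.2 -13.98 9.56
1.3 -14.45 10.99
1.4 -14.78 12.45
1.5 -14.96 13.94
1.6 -14.99 15.44
1.57 -15.0 15.0
1.58 -15.0 15.14
```

Request:
{"method": "send_rows", "body": {"steps": [[[-1.5, 0.07, 0], 0], [[-2.98, 0.3, 0], 0], [[-4.43, 0.67, 0], 0], [[-5.84, 1.18, 0], 0], [[-7.19, 1.84, 0], 0]]}}

```text
time_s: 46.75
tool_pos: [0.4313, -0.2191, 0.1289]
tcp_rot: [-0.523, -0.475, 0.525, -0.475]
force: [-5.9, -3.9, -6.7]
width: 0.0206
```

Request:
{"method": "send_rows", "body": {"steps": [[[-1.28, 0.78, 0], 0], [[-2.47, 1.69, 0], 0], [[-3.57, 2.71, 0], 0], [[-4.56, 3.84, 0], 0], [[-5.43, 5.06, 0], 0]]}}

```text
time_s: 47.25
tool_pos: [0.4788, -0.2241, 0.185]
tcp_rot: [-0.521, -0.475, 0.527, -0.474]
force: [-29.9, -1.3, 30.9]
width: 0.0199
```

```bash
python3 - <<'E'
from h import *
go(list(cad(-.15*np.cos(1),0,.044+.15*np.sin(1))),CY)
E
```

```text
t 47.25 g [ 0.4787 -0.2242  0.179 ] yaw -0.099 tilt [-0.007 -0.004 -1.   ] w 0.0199 F [-29.9  -1.3  30.9] q [-0.59  0.26 -0.17  1.15 -0.01  1.08] 
 shift cm [ 0.88  0.3  -0.08] twist 0.004
```

Request:
{"method": "send_rows", "body": {"steps": [[[-0.3, -0.2, 0], 0], [[-0.3, -0.2, 0], 0]]}}

```text
time_s: 47.45
tool_pos: [0.4798, -0.2243, 0.1865]
tcp_rot: [-0.523, -0.474, 0.525, -0.475]
force: [-9.2, -3.0, 5.7]
width: 0.0201
```

```bash
python3 - <<'E'
from h import *
go(list(cad(-.15*np.cos(1),0,.044+.15*np.sin(1))),CY)
E
```

```text
t 47.45 g [ 0.4798 -0.2243  0.1805] yaw -0.098 tilt [-0.001 -0.003 -1.   ] w 0.0201 F [-9.2 -3.   5.7] q [-0.59  0.25 -0.17  1.15 -0.    1.08] 
 shift cm [ 1.03  0.18 -0.08] twist 0.005
```

```bash
python3 - <<'E'
from h import *
p=viewer.read_camera("side");save(p,"s19.png",(250,150,490,330),3)
W=cloud(p);px=p["pixels"].astype(int)
print(manip.sense()["tool_pos"])
s=(px.mean(2)<70)&(W[:,:,2]>.1)&(W[:,:,2]<.2)&(W[:,:,1]<-.28)&(W[:,:,1]>-.38)&(W[:,:,0]>.38)&(W[:,:,0]<.56)
b=W[s];print(len(b),np.percentile(b,[2,50,98],axis=0).round(3))
E
```

```text
[ 0.47971105 -0.22428531  0.18640217]
756 [[ 0.46  -0.37   0.104]
 [ 0.469 -0.353  0.17 ]
 [ 0.51  -0.282  0.177]]
```

View pics/s19.png

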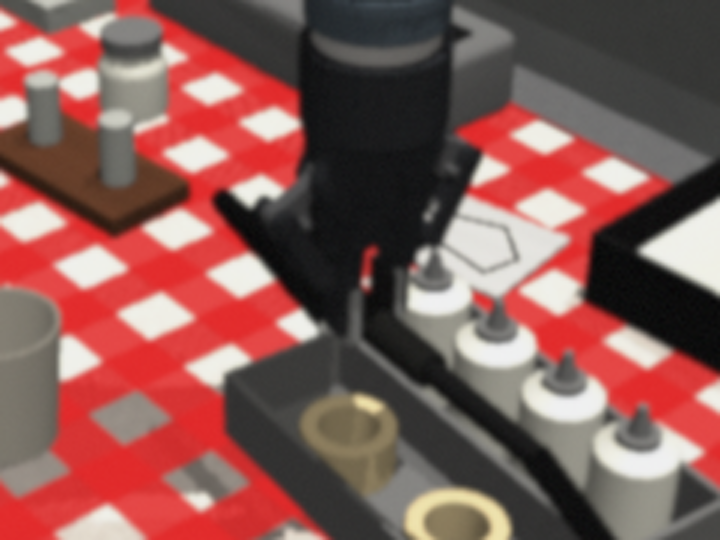

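Request:
{"method": "send_rows", "body": {"steps": [[[0, 0, 0], 0], [[0, 0, 0], 0], [[0, 0, 0], 0], [[1.2, 0, 0], 0], [[1.2, 0, 0], 0]], "fingers": 0.4}}

```text
time_s: 48.0
tool_pos: [0.4804, -0.2232, 0.1709]
tcp_rot: [-0.524, -0.476, 0.524, -0.474]
force: [0.0, 0.1, -0.8]
width: 0.0342
```

Request:
{"method": "send_rows", "body": {"steps": [[[0, 0, 0], 0], [[0, 0, 0], 0], [[0, 0, 0], 0], [[0, 0, 0], 0]], "fingers": 0, "force": 80}}

```text
time_s: 48.4
tool_pos: [0.4808, -0.2234, 0.1722]
tcp_rot: [0.524, 0.475, -0.524, 0.475]
force: [-0.7, 1.6, -4.1]
width: 0.0199
```

```bash
python3 - <<'E'
from h import *
go(list(cad(-.15*np.cos(1),0,.044+.15*np.sin(1))),CY)
p=viewer.read_camera("side");W=cloud(p);px=p["pixels"].astype(int)
s=(px.mean(2)<70)&(W[:,:,2]>.1)&(W[:,:,2]<.2)&(W[:,:,1]<-.28)&(W[:,:,1]>-.38)&(W[:,:,0]>.38)&(W[:,:,0]<.56)
b=W[s];print(len(b),np.percentile(b,[2,50,98],axis=0).round(3))
E
```

```text
t 48.4 g [ 0.4808 -0.2234  0.1662] yaw -0.098 tilt [-0.     0.001 -1.   ] w 0.0199 F [-0.7  1.6 -4.1] q [-0.59  0.26 -0.19  1.12  0.    1.08] 
 shift cm [-0.4   0.09  0.02] twist 0.005
761 [[ 0.461 -0.37   0.104]
 [ 0.47  -0.353  0.171]
 [ 0.509 -0.282  0.178]]
```

Request:
{"method": "send_rows", "body": {"steps": [[[-0.42, 0.7, 0], 0], [[-0.83, 1.43, 0], 0], [[-1.15, 2.1, 0], 0], [[-1.44, 2.79, 0], 0], [[-1.7, 3.5, 0], 0]]}}

```text
time_s: 48.95
tool_pos: [0.5139, -0.2273, 0.1905]
tcp_rot: [-0.523, -0.475, 0.526, -0.474]
force: [-21.9, -0.9, 8.1]
width: 0.0195
```

```bash
python3 - <<'E'
from h import *
go(list(cad(-.15*np.cos(1.25),0,.044+.15*np.sin(1.25))),CY)
E
```

```text
t 48.95 g [ 0.5139 -0.2273  0.1845] yaw -0.099 tilt [-0.005 -0.001 -1.   ] w 0.0195 F [-21.9  -0.9   8.1] q [-0.56  0.31 -0.08  1.19 -0.    1.11] 
 shift cm [-0.18  0.13 -0.03] twist 0.004
```

Request:
{"method": "send_rows", "body": {"steps": [[[-0.3, 1.0, 0], 0], [[-0.5, 2.0, 0], 0], [[-0.65, 3.0, 0], 0], [[-0.75, 4.0, 0], 0], [[-0.78, 4.9, 0], 0]]}}

```text
time_s: 49.45
tool_pos: [0.5628, -0.2322, 0.1999]
tcp_rot: [-0.523, -0.475, 0.526, -0.474]
force: [-55.0, 4.2, 41.0]
width: 0.0199
```

```bash
python3 - <<'E'
from h import *
go(list(cad(0,0,.194)),CY)
E
```

```text
t 49.45 g [ 0.5628 -0.2322  0.1939] yaw -0.099 tilt [-0.004 -0.002 -1.   ] w 0.0199 F [-55.    4.2  41. ] q [-0.53  0.38  0.06  1.25 -0.    1.14] 
 shift cm [-0.01 -0.05 -0.01] twist 0.004
```

Request:
{"method": "send_rows", "body": {"steps": [[[-0.4, -0.5, 0], 0], [[-0.4, -0.5, 0], 0], [[-0.4, -0.5, 0], 0]]}}

```text
time_s: 49.75
tool_pos: [0.5596, -0.2318, 0.2004]
tcp_rot: [-0.524, -0.475, 0.525, -0.474]
force: [-1.8, -4.7, -13.4]
width: 0.0197
```

Request:
{"method": "send_rows", "body": {"steps": [[[0, 0, 0], 0], [[0, 0, 0], 0], [[0, 0, 0], 0], [[0, 0, 0], 0], [[0, 0, 0], 0]], "fingers": 0.5}}

```text
time_s: 50.25
tool_pos: [0.5597, -0.2313, 0.2018]
tcp_rot: [0.524, 0.475, -0.524, 0.475]
force: [0.2, -0.2, 0.6]
width: 0.0427
```

Request:
{"method": "send_rows", "body": {"steps": [[[-1, 0, 0], 0], [[-3, 0, 0], 0], [[-6, 0, 0], 0], [[-10, 0, 0], 0], [[-13, 0, 0], 0]]}}

```text
time_s: 50.75
tool_pos: [0.5594, -0.2313, 0.3345]
tcp_rot: [0.524, 0.474, -0.524, 0.476]
force: [1.2, -0.9, -0.3]
width: 0.0431
```

Request:
{"method": "send_rows", "body": {"steps": [[[0, 0, -5], 0], [[0, 0, -10], 0], [[0, 0, -15], 0], [[0, 0, -20], 0], [[0, 0, -25], 0]]}}

```text
time_s: 51.25
tool_pos: [0.5839, 0.0193, 0.3324]
tcp_rot: [0.524, 0.474, -0.524, 0.475]
force: [1.0, -0.0, -0.6]
width: 0.0428
```

```bash
python3 - <<'E'
from h import *
go(list(cad(0,0,.194)),CY)
for n in ["side","scene"]:
    p=viewer.read_camera(n);save(p,n+"20.png",(250,120,530,330) if n=="side" else (80,150,360,420),2)
    W=cloud(p);px=p["pixels"].astype(int)
    s=(px.mean(2)<70)&(W[:,:,2]>.18)&(W[:,:,2]<.23)&(W[:,:,1]<-.08)&(W[:,:,1]>-.40)&(W[:,:,0]>.48)&(W[:,:,0]<.64)
    b=W[s]-np.r_[C0,0];c,si=np.cos(CY),np.sin(CY)
    x=b[:,0]*c+b[:,1]*si;print(len(b),np.percentile(x,[2,50,98]).round(4),np.percentile(b[:,2],[2,50,98]).round(4))
    d=W-np.r_[C0,0]
    X=d[:,:,0]*c+d[:,:,1]*si;Y=-d[:,:,0]*si+d[:,:,1]*c
    for t in ["bottle0","roll0"]:
        for m in viewer.masks_of(p,t):
            k=m["pixels"]; 
            if m["confidence"]>.3: print(t,m["confidence"],np.round(m["pixel"]),"cx",np.nanmedian(X[k]).round(3),"cy",np.nanmedian(Y[k]).round(3),"ztop",np.nanpercentile(W[:,:,2][k],97).round(3))
E
```

```text
t 51.25 g [0.5839 0.0193 0.3264] yaw -0.099 tilt [ 0.001 -0.    -1.   ] w 0.0428 F [ 1.  -0.  -0.6] q [-0.11  0.31  0.29  1.55  0.    1.56] 
 shift cm [13.24  0.32 25.22] twist 0.004
1318 [-0.0128 -0.0069  0.0019] [0.1842 0.1988 0.2046]
bottle0 0.84 [390. 253.] cx 0.033 cy 0.079 ztop 0.101
bottle0 0.75 [436. 291.] cx 0.032 cy -0.045 ztop 0.101
bottle0 0.69 [451. 309.] cx 0.025 cy -0.098 ztop 0.094
bottle0 0.62 [201. 251.] cx -0.259 cy 0.32 ztop 0.092
bottle0 0.61 [190. 216.] cx -0.244 cy 0.416 ztop 0.102
bottle0 0.58 [165. 213.] cx -0.262 cy 0.497 ztop 0.091
bottle0 0.52 [398. 229.] cx 0.161 cy 0.22 ztop 0.006
roll0 0.91 [406. 329.] cx -0.045 cy -0.055 ztop 0.042
roll0 0.59 [364. 294.] cx -0.044 cy 0.05 ztop 0.041
2083 [-0.0083  0.0025  0.0092] [0.1896 0.2001 0.2057]
bottle0 0.82 [205. 367.] cx 0.057 cy -0.093 ztop 0.102
bottle0 0.75 [236. 345.] cx 0.057 cy -0.034 ztop 0.102
bottle0 0.71 [342. 126.] cx -0.254 cy 0.496 ztop 0.075
bottle0 0.7 [264. 324.] cx 0.056 cy 0.025 ztop 0.102
bottle0 0.65 [326. 142.] cx -0.223 cy 0.416 ztop 0.083
bottle0 0.63 [293. 158.] cx -0.242 cy 0.328 ztop 0.091
bottle0 0.59 [289. 299.] cx 0.057 cy 0.086 ztop 0.102
roll0 0.92 [198. 319.] cx -0.044 cy -0.049 ztop 0.042
roll0 0.64 [243. 284.] cx -0.045 cy 0.056 ztop 0.042
roll0 0.47 [206. 369.] cx 0.057 cy -0.093 ztop 0.102
```

View pics/side20.png

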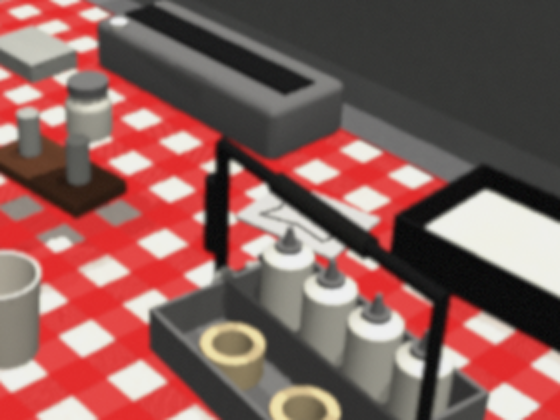

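View pics/scene20.png

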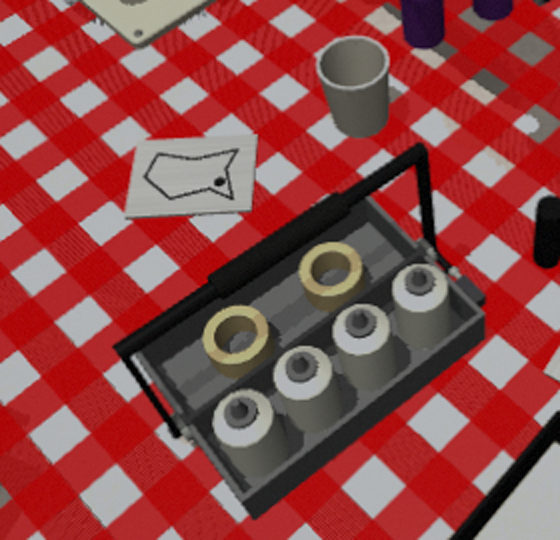

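```bash
python3 - <<'E'
from h import *
for n in ["side","scene"]:
    p=viewer.read_camera(n);W=cloud(p);c,s=np.cos(CY),np.sin(CY)
    d=W-np.r_[C0,0];X=d[:,:,0]*c+d[:,:,1]*s;Y=-d[:,:,0]*s+d[:,:,1]*c
    k=(abs(Y)<.055)&(abs(X)<.04)&(W[:,:,2]>.17)
    x,z=X[k],W[:,:,2][k]
    A=np.c_[2*x,2*z,np.ones(len(x))];v=np.linalg.lstsq(A,x*x+z*z,rcond=None)[0]
    from scipy.optimize import least_squares
    r=least_squares(lambda u:np.hypot(x-u[0],z-u[1])-.011,[0,.19],loss='soft_l1',f_scale=.002)
    print(n,len(x),r.x.round(4),r.cost)
print(manip.sense()["time_s"])
E
```

```text
side 681 [-0.0014  0.1929] 0.0003590207832478942
scene 1024 [-0.002   0.1936] 0.00046768384923949143
51.65
```

```bash
python3 -c "
from workcell import order;print(order.job_done())"
```

```text
the job is handed in; nothing more can be done
None
```

The caddy is packed and I handed the job in at about 52 s of the 210 s allowed. `order.job_done()` gives no verdict, so the checks below are my own.

I folded the handle down, stood all four white bottles in the bottle bay and laid both tape rolls flat in the roll bay. Then I swung the handle up to its stop. The purple bottles and everything else on the table I left alone.

**Last checks, from both fixed cameras:**
- **Handle:** the bar's axis is about 2 mm from dead upright and 193 mm high. That is about 1.56 rad, and it stayed there after I let go.
- **Rolls:** both lie flat, tops at 42 mm or just under (40 mm expected), at caddy x about -45 mm.
- **Bottles:** all four stand upright in the bottle bay. The scene camera found all four. In the side view the detector found only three, but the picture shows all four. Their heights agreed between cameras to within 8 mm.
- **Other items:** in the pictures they looked unmoved. I did not measure their positions again at the end.

**Things that went less smoothly:**
- **Grip on the handle:** while raising it, the bar slid about 5 mm in the pinch at about 1 rad. I let go, lowered the gripper and gripped it again.
- **Wrist force:** it reached about 70 N as the handle met its stop; the limit is 120 N.
- **Wrist camera:** it read about 3 to 4 mm higher in y than the fixed cameras. I allowed for that when grasping.

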